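# Free the clamped gauge finger and hang it on the balancer

### The job

The gauge finger is held in its fixture by a strap clamp whose bar-handled nut may have a right-hand or a left-hand thread: feel which way the nut gives, and back it off until the strap has let go. Slide the gauge finger out from under the strap, away from the nut, lift it off and hang it by its hook on the spring balancer arm, between the collar and the upturned tip. Let the arm sink and settle under the weight before you let go, never let it drop or fly up, leave the finger hanging free, and do not disturb the other parts on the bench.

Things in the scene. Friction and masses are not known exactly. Their poses are not given: they have to be found in the camera images.
- fixture: Fixed dark steel base 90 (x) x 260 (y) x 24 mm high, origin centre underside. Nut axis at y +62.5, gauge finger's origin at y -62.5, on the base top. 12 mm high guide rails (inner faces x +-23.5, y -85 to -5) and a back stop confine the gauge finger: it leaves only towards -y, once the strap is up.
- toe (a point): Centre of the clamp strap's top face at its toe, over the gauge finger's nose; it lifts as the nut backs off. Steel strap, 30 mm wide, 12 mm thick, lies along the fixture's y from the heel pivot (y +107.5) under the nut to the toe (y -25); top at z 53 mm when tight. A nib under the toe catches behind a 5 mm ridge on the nose. Robot need not touch it.
- nut (a joint): Nut angle, rad, + = counter-clockwise from above; 0 = tight (start). Thread hand unknown, differs case to case: one way is solid (it may spring 0.1 rad if forced), the other turns against about 0.2 N m to a stop at 1.6 and stays put. Toe lift: about 9 mm at 0.5 rad, 13 at 0.8, 17 at 1.2. Backed off means beyond 0.45 either way; 1.2 gives good room.
- nut_grip (a point): On the nut's axis in its bar handle, 22 mm above the round flange (radius 16) below the bar, 10 mm below the bar's top. Bar 66 mm long (this frame's x), 12 thick (y), 32 high; at nut = 0 along the fixture's x. Grip it across its thickness. The nut does not rise as it turns.
- gauge: Loose aluminium offset gauge finger, 0.27-0.45 kg, 176 mm high, upright, axes as the fixture's at the start, origin at underside below the hook. Foot x +-22, y -28 to +52, 10 mm thick; its +y end is the nose, with a ridge at y 46-52 up to z 15. Slid 25 mm to -y it is clear of the strap (40 gives room); raise it 3 mm first, or it drags and tips. Block above the foot: x +-12, y -28 to +20, to z 70.
- saddle (a point): Peak of the underside of the gauge finger's hook, at (0, 0, 114) mm of the gauge. The hook is a C, 24 mm wide in x, open to -y: back at y 14 to 24, roof z 108 to 128, lip at y -24 to -18 down to z 100. The balancer bar runs along the gauge's x, enters from -y between block (z 70) and lip (z 100), and ends with its axis about 5 mm below this point.
- gauge_grip (a point): Middle of the black plastic grip on top of the gauge finger, at (0, 0, 152) mm of its frame. Grip block 16 mm thick in x, 34 mm wide in y, from z 128 to 176 mm: pinch it across x.
- stand: Fixed grey post of the spring balancer, origin on the bench under the pivot; base 120 x 120 mm; pivot 200 mm up, post top at 220 mm. The arm points along the stand's -x.
- balancer (a joint): How far the balancer arm has sunk, rad, 0 = unloaded rest, range -0.06 to 0.45. Spring about 3.6 N m/rad, damped. The gauge finger sinks it 0.15 to 0.29 rad (30 to 60 mm at hang) by its weight, not known in advance. It must never move faster than 0.8 rad/s either way.
- hang (a point): On the axis of the arm's steel bar (12 mm diameter), 215 mm from the pivot, between a collar (26 mm diameter, 36 mm towards the pivot) and the upturned tip (40 mm outward, rising 26 mm). x runs along the bar towards the pivot, y across, z up; unloaded the bar climbs 0.2 rad from pivot to tip.
- punch: Black steel sash punch section lying on the bench, 100 mm long (x), 28 wide, 50 high, origin under its centre. Leave alone.
- pin: Brass alignment pin standing on its head, 28 mm diameter, 60 mm high. Leave alone.
- shim: Copper shim block 50 x 35 x 18 mm, origin under its centre. Leave alone.
- cap: Red plastic die cap, open cup 48 mm diameter, 22 mm high. Leave alone.
Mind the look-alikes: they are no part of the job. Of the things that look like the gauge, the middle-sized one is meant.

How it is judged:
By the outcome, as a careful person would: the job done as asked, in the order asked, and still so for the second after the job is handed in, with the robot touching nothing.
It also fails if it takes over 72 s, if anything falls off the work surface, if the arm or the gripper's body presses on something with over 40 N, if the wrist force passes 120 N, or if a joint passes its speed limit or range.

### The arm

A 6-joint arm with a two-finger parallel gripper is mounted at the origin on the work surface. World frame = base frame: x ahead of the robot, y to its left, z up, the work surface at z = 0. Lengths are in m, angles in degrees, forces in N, time in s.
With the tool pointing down it reaches from about 0.3 to 0.75 m from the base axis. Payload 8.5 kg.
Tool frame: the origin (TCP) lies between the finger pads; the fingertips stand 14 mm ahead of it and the grasp point (between the pads) lies 5 mm behind it; x points along the fingers, z is the direction in which the jaws open and shut, and the axes are right-handed (so a half turn about x gives the same grasp; the last joint's range is limited). The gripper opens to 85 mm and grips with 20 to 120 N. Pads are 22 mm wide; open, the fingers measure 114 mm over their backs; the gripper's body (76 mm by 85 mm) begins 54 mm behind the grasp point. The pads swing forward as they close: fully open they stand 13 mm farther back than shut.
Start: joints at [64.269, 21.807, 74.336, -0, 83.858, -12.336], TCP at [0.127, 0.535, 0.217] pointing down, gripper open.
Joint ranges: [-178.18, 178.18], [-50.72, 133.34], [12.68, 142.11], [-81.47, 261.47], [9.98, 163.14], [-165.26, 165.26]. Speed limits (degrees/s): [136.94, 136.94, 180, 180, 180, 180].

### API

Orientations are given as a 3x3 rotation matrix whose columns are the frame's x, y, z axes.
In Python, from rig import env gives the robot as it stands.
- The arm moves only by the shell command python3 -m jog 'ROWS' [FORCE]. ROWS is JSON, a list of rows, each a list of 5 numbers: the opening, from -1 (shut) to 1 (fully open), so that 0 is half open, then the shift along the tool's x, y, z in m, then the turn about the tool's x in rad. In form: [[claw, dx, dy, dz, yaw], ...]. A call has 1 to 20 rows; each row is the pose to reach, as a shift and turn from the pose commanded when the call began, along the tool's axes at that moment; what a row does not reach only later rows make up. A row lasts 1/10 s, in which the tool goes at most 50 mm and 8.59 degrees, less where a joint would pass 70% of its speed; a pose out of reach is approached as far as the arm can. A call with a gripper value outside its range is refused whole. The fingers move at their own pace and stop on an object; FORCE is the grip in N (left out, the last holds). Time passes only in rows, so rows that repeat a pose let the fingers close. It gives the time, the measured TCP pose, the force and the opening at its end, in the units of the state.
- env.observe(): the state, without advancing time (a new reading comes with each control period).
- env.get_image(name): name is "scene" or "side" or "wrist"; returns the picture (400x640x3 uint8, red, green, blue); there is no depth.
- env.camera_model(name): a dict with "fx", "fy", "cx", "cy" (pixels), "origin" and "orientation" of the camera in the world. Camera axes: x right, y up, looking along -z (the intrinsics and any distortion apply to the point x, -y, -z); pixel columns grow to the right and rows downward; lengths in m; the calibration is good to about 2 mm. A picture is of the moment at which its call begins: read the wrist's pose just before it. camera_model takes no time and is no camera call; for the wrist camera it gives the pose at the moment of the call.
- env.close_job(): hands the job in, once; it reports no verdict.
The state is a dict: "time_s": time; "q": joint angles; "qvel": joint speeds; "joint_efforts": joint torques, N m; "position": TCP position; "tool_rot": TCP orientation; "ft_force": force on the tool from outside, world axes, zero at the start; "wrist_torque": the same for the moment, N m; "grip_width": finger opening in m.
Only numpy, scipy, OpenCV 4.12 (cv2) and the standard library are available. Lean on these libraries where they do the work, as an engineer would, in place of code of your own. Each camera call takes 0.05 s, during which the arm holds its last target.

## Working session

There is one attempt and no reset: what is moved stays moved. The work goes in short steps, Python scripts to look and compute and a shell command to move; the robot and the scene stay as the last step left them, time stands still between calls to the robot, and variables do not carry over. Pictures are saved under pics/ and viewed, and the job is handed in when it is done.

```bash
ls; mkdir -p pics; python3 - <<'E'
from rig import env
import cv2
for n in ["scene","side","wrist"]:
    c=env.camera_model(n); print(n,c)
    im=env.get_image(n); cv2.imwrite(f"pics/{n}0.png",im[:,:,::-1])
print(env.observe())
E
```

```text
pics
scene {'fx': 364.8235721886654, 'fy': 364.8235721886654, 'cx': 317.886820085239, 'cy': 201.6560599173963, 'origin': array([1.00799655, 0.4141359 , 0.90624783]), 'orientation': array([[-0.69383425, -0.57239986,  0.43698105],
       [ 0.71993472, -0.5370411 ,  0.43963719],
       [-0.01697149,  0.61963316,  0.78470804]])}
side {'fx': 363.3215002107149, 'fy': 363.3215002107149, 'cx': 318.49121704369577, 'cy': 197.38068391100865, 'origin': array([ 0.34975646, -0.71120039,  0.72170336]), 'orientation': array([[ 0.94613224,  0.21263315, -0.24417396],
       [-0.32334164,  0.58125323, -0.74672275],
       [-0.01685111,  0.78545008,  0.61869557]])}
wrist {'fx': 302.9848230296122, 'fy': 302.9848230296122, 'cx': 312.9963878902538, 'cy': 198.50209313445805, 'origin': array([0.05187697, 0.55199092, 0.37400908]), 'orientation': array([[ 0.23167263, -0.92679105, -0.29561147],
       [ 0.9727929 ,  0.22030074,  0.0717047 ],
       [-0.00133185, -0.30418076,  0.9526134 ]])}
{'time_s': 0.15, 'q': array([ 6.42708287e+01,  2.18315551e+01,  7.43706244e+01,  1.25797348e-03,
        8.38605251e+01, -1.23351429e+01]), 'qvel': array([-0.03633622, -0.08682917, -0.20384082,  0.02625312,  0.01882884,
        0.04403606]), 'joint_efforts': array([ 2.24021838e-03, -4.48632431e+01, -2.31344622e+01, -2.10131093e-04,
        3.83373059e-03, -2.62918024e-05]), 'position': array([0.12729018, 0.53482275, 0.21618341]), 'tool_rot': array([[-4.94764669e-04, -9.72799417e-01,  2.31648548e-01],
       [-9.76421435e-04,  2.31648936e-01,  9.72798960e-01],
       [-9.99999401e-01,  2.55119947e-04, -1.06447391e-03]]), 'ft_force': array([-0.07576901,  0.03251304, -0.60918634]), 'wrist_torque': array([ 0.02084451,  0.01886096, -0.04494247]), 'grip_width': 0.08541704168562093}
```

View pics/scene0.png

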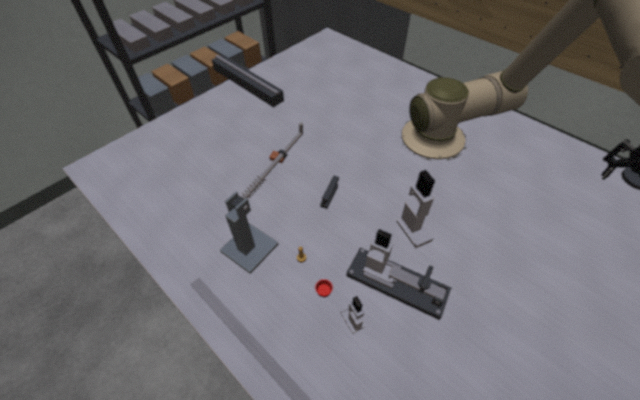

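View pics/side0.png

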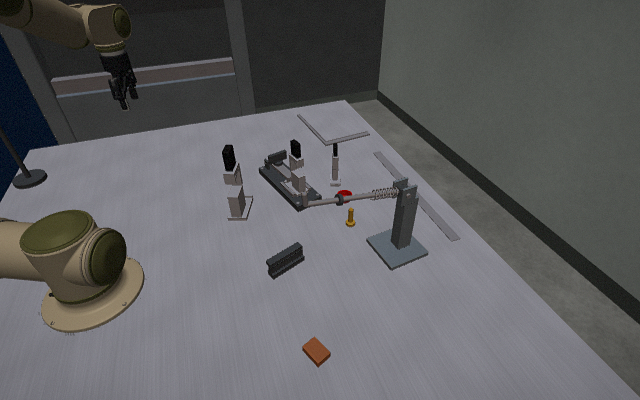

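View pics/wrist0.png

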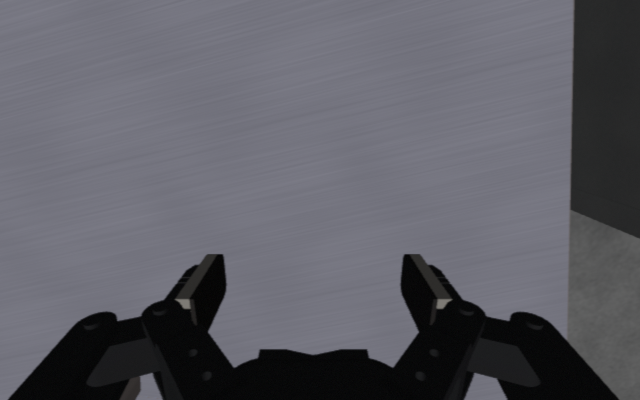

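```bash
python3 - <<'E'
import cv2
a=cv2.imread("pics/scene0.png");b=cv2.imread("pics/side0.png")
cv2.imwrite("pics/c1.png",cv2.resize(a[215:325,335:460],None,fx=6,fy=5.4,interpolation=2) if 0 else cv2.resize(a[220:320,335:460],(750,600),interpolation=2))
cv2.imwrite("pics/c2.png",cv2.resize(b[130:230,240:365],(750,600),interpolation=2))
cv2.imwrite("pics/c3.png",cv2.resize(a[115:275,210:410],(750,600),interpolation=2))
cv2.imwrite("pics/c4.png",cv2.resize(b[170:280,295:432],(747,600),interpolation=2))
E
```

```text
(no output)
```

View pics/c1.png

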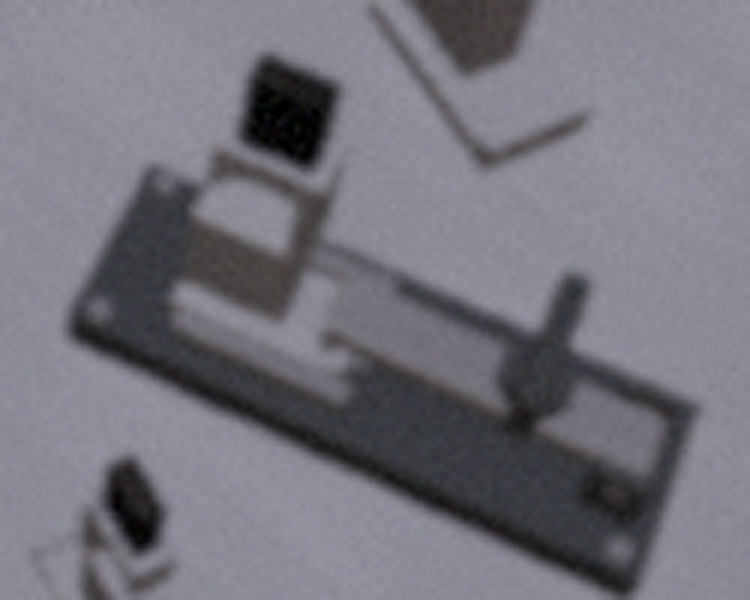

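View pics/c2.png

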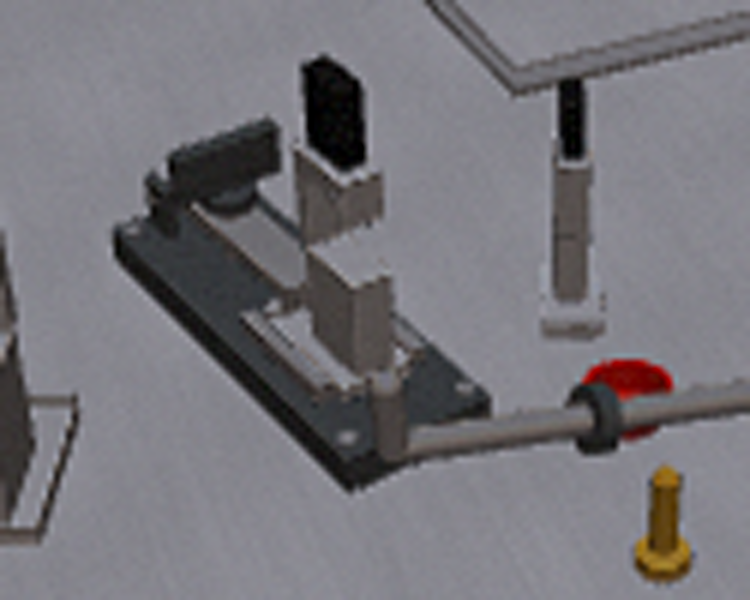

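View pics/c3.png

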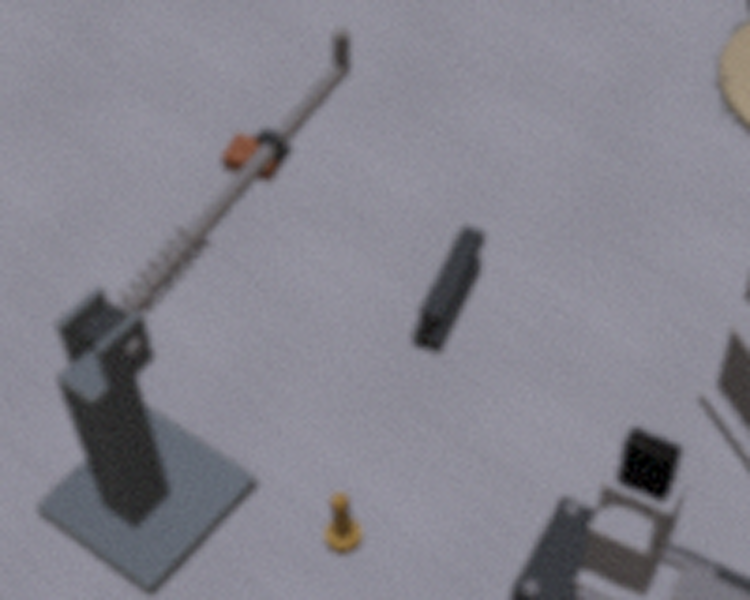

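View pics/c4.png

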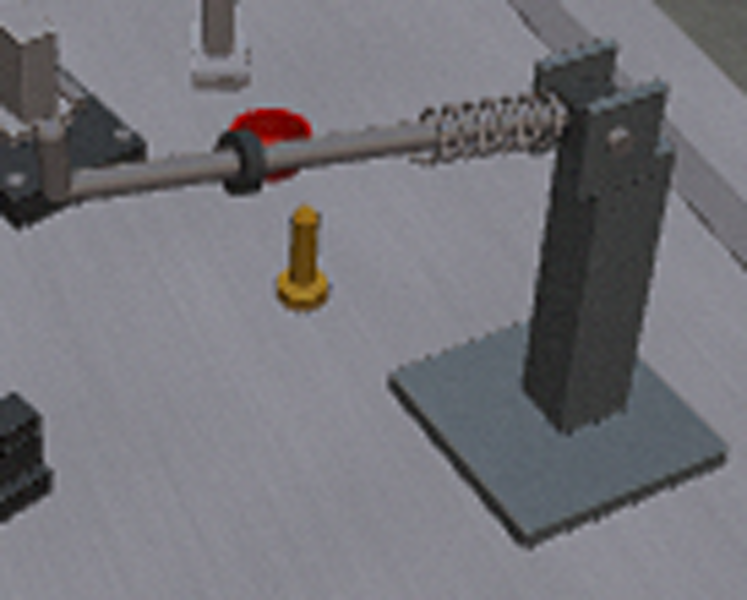

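```bash
cat > h.py <<'E'
import numpy as np, cv2
from scipy.optimize import least_squares
from rig import env
def proj(n,P,cm=None):
    c=cm or env.camera_model(n); R=np.array(c["orientation"]);p=(np.atleast_2d(P)-c["origin"])@R
    return np.c_[c["cx"]+c["fx"]*p[:,0]/-p[:,2], c["cy"]-c["fy"]*p[:,1]/-p[:,2]]
def Rz(a): return np.array([[np.cos(a),-np.sin(a),0],[np.sin(a),np.cos(a),0],[0,0,1]])
def fit(obs,x0):  # obs list (cam,localpt m,pix)
    def f(x):
        r=[]
        for n,l,p in obs:
            r+=list((proj(n,Rz(x[2])@np.array(l)+[x[0],x[1],0])-p)[0])
        return np.array(r)
    s=least_squares(f,x0,loss="soft_l1"); return s.x,f(s.x).reshape(-1,2)
E
python3 - <<'E'
from h import *
c1=lambda u,v:(335+u/6,220+v/6); c2=lambda u,v:(240+u/6,130+v/6)
c3=lambda u,v:(210+u/3.75,115+v/3.75); c4=lambda u,v:(295+u/5.4526,170+v/5.4526)
T=.024
o=[("scene",(-.045,-.13,T),c1(150,168)),("scene",(.045,-.13,T),c1(74,322)),("scene",(.045,.13,T),c1(630,578)),("scene",(-.045,.13,T),c1(695,405)),
("side",(-.045,.13,T),c2(115,235)),("side",(-.045,-.13,T),c2(352,465)),("side",(.045,-.13,T),c2(490,400))]
for yaw in (0.5,2):
    x,r=fit(o,[.5,.3,yaw]); print(x,r.round(1).tolist())
F=x
b=np.array
def bar(s,h=0): # along -x, climbing .2 ; h normal
    return (-s*np.cos(.2)-h*np.sin(.2)*0, 0, .2+s*np.sin(.2)+h)
o=[("side",bar(.179),c4(243,162)),("side",bar(.255),c4(55,190)),("scene",bar(.179),c3(270,147)),("scene",bar(.255),c3(343,70)),("side",(0,0,.2),c4(603,130)),
 ("scene",(0,0,.2),c3(108,333))]
for yaw in (0,1.5,3,-1.5):
    x,r=fit(o,[.6,.0,yaw]); print(x,r.round(1).tolist(),abs(r).sum())
E
```

```text
[0.5623815  0.25257159 0.27298854] [[-1.2, -1.2], [-2.4, -1.2], [0.7, 0.9], [0.0, -0.4], [-0.7, -2.3], [-0.7, -2.1], [0.7, -2.0]]
[0.5623815  0.25257159 0.27298862] [[-1.2, -1.2], [-2.4, -1.2], [0.7, 0.9], [0.0, -0.4], [-0.7, -2.3], [-0.7, -2.1], [0.7, -2.0]]
[ 0.75480847 -0.12872484  0.08865981] [[-1.2, -0.8], [1.0, -2.1], [0.2, -1.7], [-1.1, -0.6], [-0.7, -2.8], [-3.0, -1.7]] 16.802840465511395
[ 0.75480848 -0.12872482  0.08865987] [[-1.2, -0.8], [1.0, -2.1], [0.2, -1.7], [-1.1, -0.6], [-0.7, -2.8], [-3.0, -1.7]] 16.802841931628706
[ 0.75480848 -0.1287248   0.0886599 ] [[-1.2, -0.8], [1.0, -2.1], [0.2, -1.7], [-1.1, -0.6], [-0.7, -2.8], [-3.0, -1.7]] 16.80284322395579Traceback (most recent call last):
  File "<stdin>", line 16, in <module>
  File "h.py", line 14, in fit
    s=least_squares(f,x0,loss="soft_l1"); return s.x,f(s.x).reshape(-1,2)
    return func(*args, **kwargs)
    result = trf(vector_fun.fun, vector_fun.jac, x0, f0, J0, lb, ub, ftol, xtol,
                 gtol, max_nfev, x_scale, loss_function, tr_solver,
                 tr_options.copy(), verbose, callback=callbac
[... 888 characters left out ...]
                                    ^^^^^^^
    f = np.atleast_1d(self.fun(x, *self.args, **self.kwargs))
                      ~~~~~~~~^^^^^^^^^^^^^^^^^^^^^^^^^^^^^^
    return np.atleast_1d(self.fun(x))
                         ~~~~~~~~^^^
    return self.f(x, *self.args, **self.kwargs)
           ~~~~~~^^^^^^^^^^^^^^^^^^^^^^^^^^^^^^
  File "h.py", line 12, in f
    r+=list((proj(n,Rz(x[2])@np.array(l)+[x[0],x[1],0])-p)[0])
             ~~~~^^^^^^^^^^^^^^^^^^^^^^^^^^^^^^^^^^^^^^
  File "h.py", line 5, in proj
    c=cm or env.camera_model(n); R=np.array(c["orientation"]);p=(np.atleast_2d(P)-c["origin"])@R
            ~~~~~~~~~~~~~~~~^^^
ValueError: time passes only in moves, steps and waits
```

```bash
cat > h.py <<'E'
import numpy as np, cv2, functools
from scipy.optimize import least_squares
from rig import env
_c={}
def cam(n):
    if n not in _c: _c[n]=env.camera_model(n)
    return _c[n]
def proj(n,P):
    c=cam(n); R=np.array(c["orientation"]);p=(np.atleast_2d(P)-c["origin"])@R
    return np.c_[c["cx"]+c["fx"]*p[:,0]/-p[:,2], c["cy"]-c["fy"]*p[:,1]/-p[:,2]]
def unproj(n,u,v,z):
    c=cam(n); d=np.array(c["orientation"])@[(u-c["cx"])/c["fx"],-(v-c["cy"])/c["fy"],-1]
    o=np.array(c["origin"]); return o+d*(z-o[2])/d[2]
def Rz(a): return np.array([[np.cos(a),-np.sin(a),0],[np.sin(a),np.cos(a),0],[0,0,1]])
def fit(obs,x0):  # obs list (cam,localpt m,pix)
    def f(x):
        r=[]
        for n,l,p in obs:
            r+=list((proj(n,Rz(x[2])@np.array(l)+[x[0],x[1],0])-p)[0])
        return np.array(r)
    s=least_squares(f,x0,loss="soft_l1"); return s.x,f(s.x).reshape(-1,2)
def go(pos,psi=None): # desired TCP world & psi(deg) of tool z -> row shift
    s=env.observe(); R=s["tool_rot"]; p=np.array(s["position"])
    cur=np.degrees(np.arctan2(R[1,2],R[0,2])); d=R.T@(np.array(pos)-p)
    print("pos",p.round(4),"psi",cur.round(2),"row",d.round(4),"yaw",None if psi is None else np.round(-np.radians((psi-cur+180)%360-180),4),"t",s["time_s"],"F",s["ft_force"].round(2),"w",round(s["grip_width"],4))
def snap(n,f,box=None,size=None):
    global _c
    _c.pop(n,None); cam(n); im=env.get_image(n)[:,:,::-1]
    if box: u0,v0,u1,v1=box; im=im[v0:v1,u0:u1]
    if size: im=cv2.resize(im,size,interpolation=2)
    cv2.imwrite("pics/"+f,im)
E
python3 - <<'E'
from h import *
print("big",unproj("scene",415,245,0),unproj("side",240,215,0),"grip",unproj("scene",426,172,.22),unproj("side",229,148,.24))
print("punch",unproj("scene",330,190,0.05),"pin",unproj("scene",301,260,0),"cap",unproj("scene",324,288,0.01),"small",unproj("scene",352,325,0))
F=[0.5624,0.2526,0.273]
print("gauge top",proj("scene",Rz(F[2])@[0,-.0625,.2]+[F[0],F[1],0]),proj("side",Rz(F[2])@[0,-.0625,.2]+[F[0],F[1],0]))
go([.545,.313,.30],105.6)
E
```

```text
big [0.42647596 0.22067882 0.        ] [0.3823108  0.15994214 0.        ] grip [0.36838296 0.16358578 0.22      ] [0.38772821 0.14765408 0.24      ]
punch [ 0.47297036 -0.07009008  0.05      ] pin [0.68642848 0.01687665 0.        ] cap [0.70675761 0.12508105 0.01      ] small [0.72738683 0.24053822 0.        ]
gauge top [[383.03942844 233.45307473]] [[295.64398156 140.73711398]]
pos [0.1273 0.5348 0.2162] psi 76.61 row [-0.0838 -0.4577 -0.1191] yaw -0.506 t 0.15 F [-0.08  0.03 -0.61] w 0.0854
```

The candidates in the scene picture are the tall finger at (421,205), the one in the fixture at (380,255) and the small one at (355,315). I choose the fixture one: it is middle-sized, it sits under the strap, and its grip top matches the 176 mm prediction in crop c1.

```bash
python3 -m jog '[[1,-0.084,-0.458,-0.119,-0.506],[1,-0.084,-0.458,-0.119,-0.506],[1,-0.084,-0.458,-0.119,-0.506],[1,-0.084,-0.458,-0.119,-0.506],[1,-0.084,-0.458,-0.119,-0.506],[1,-0.084,-0.458,-0.119,-0.506],[1,-0.084,-0.458,-0.119,-0.506],[1,-0.084,-0.458,-0.119,-0.506],[1,-0.084,-0.458,-0.119,-0.506],[1,-0.084,-0.458,-0.119,-0.506],[1,-0.084,-0.458,-0.119,-0.506],[1,-0.084,-0.458,-0.119,-0.506],[1,-0.084,-0.458,-0.119,-0.506],[1,-0.084,-0.458,-0.119,-0.506]]'
python3 - <<'E'
from h import *
go([.545,.313,.30],105.6)
snap("wrist","w1.png")
F=[0.5624,0.2526,0.273]
for l in [(0,.0625,.08),(.033,.0625,.09),(-.033,.0625,.09),(-.045,.13,.024),(.045,.13,.024),(.045,-.13,.024),(0,-.0625,.2)]: print(l,proj("wrist",Rz(F[2])@l+[F[0],F[1],0]).round(1))
E
```

```text
time_s: 1.55
position: [0.5443, 0.314, 0.3008]
tool_rot: [[-0.0, -0.963, -0.27], [0.0, -0.27, 0.963], [-1.0, 0.0, 0.0]]
ft_force: [-0.2, 0.2, -0.0]
grip_width: 0.0856
pos [0.5443 0.314  0.3008] psi 105.69 row [ 0.0008 -0.0004 -0.0012] yaw 0.0016 t 1.55 F [-0.24  0.25 -0.05] w 0.0856
(0, 0.0625, 0.08) [[312.7 166.9]]
(0.033, 0.0625, 0.09) [[312.7 194. ]]
(-0.033, 0.0625, 0.09) [[312.7 141.6]]
(-0.045, 0.13, 0.024) [[361.  127.1]]
(0.045, 0.13, 0.024) [[358.  188.9]]
(0.045, -0.13, 0.024) [[183.6 188.8]]
(0, -0.0625, 0.2) [[172.5 194.3]]
```

View pics/w1.png

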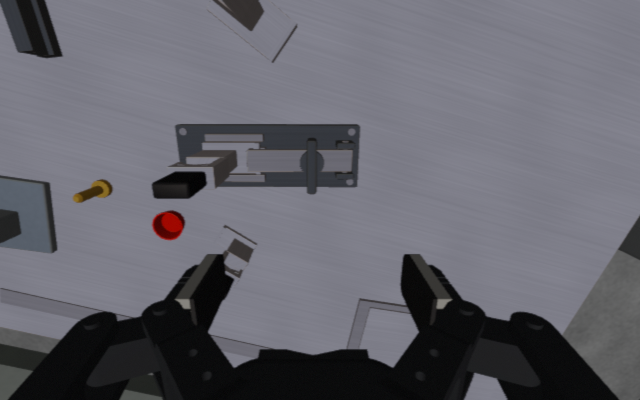

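```bash
python3 - <<'E'
from h import *
F=[0.5624,0.2526,0.273]
for z in (.06,.07,.08,.09,.1,.11): print(z,[proj("side",Rz(F[2])@[x,.0565,z]+[F[0],F[1],0]).round(1).tolist() for x in (.033,-.033)])
print("fixture ref",proj("side",Rz(F[2])@[-.045,.13,.024]+[F[0],F[1],0]), (240+115/6,130+235/6))
go([.5455,.3128,.095],105.65)
E
```

```text
0.06 [[[287.8, 160.2]], [[270.6, 166.5]]]
0.07 [[[287.6, 157.7]], [[270.3, 164.0]]]
0.08 [[[287.4, 155.2]], [[270.0, 161.4]]]
0.09 [[[287.2, 152.6]], [[269.7, 158.8]]]
0.1 [[[287.0, 150.0]], [[269.4, 156.2]]]
0.11 [[[286.8, 147.4]], [[269.1, 153.6]]]
fixture ref [[258.51593975 166.88970689]] (259.1666666666667, 169.16666666666666)
pos [0.5444 0.314  0.3009] psi 105.69 row [ 0.2059 -0.0008 -0.0015] yaw 0.0007 t 1.6 F [-0.48 -0.79 -0.  ] w 0.0854
```

```bash
python3 -m jog '[[0.2,0.05,-0.001,-0.001,0],[0.2,0.10,-0.001,-0.001,0],[0.2,0.15,-0.001,-0.001,0],[0.2,0.19,-0.001,-0.001,0],[0.2,0.209,-0.001,-0.001,0],[0.2,0.209,-0.001,-0.001,0],[0.2,0.209,-0.001,-0.001,0]]' 60
python3 - <<'E'
from h import *
snap("wrist","w2.png"); snap("side","s2.png",(220,90,370,210),(750,600))
print(env.observe()["ft_force"],env.observe()["wrist_torque"])
E
```

```text
time_s: 2.3
position: [0.5467, 0.313, 0.0927]
tool_rot: [[0.001, -0.963, -0.27], [0.0, -0.27, 0.963], [-1.0, -0.001, 0.0]]
ft_force: [-0.5, 0.6, 0.9]
grip_width: 0.0512
[-0.7535568  -0.2046638  -0.33918012] [-0.01052189 -0.01299298  0.00209372]
```

View pics/w2.png

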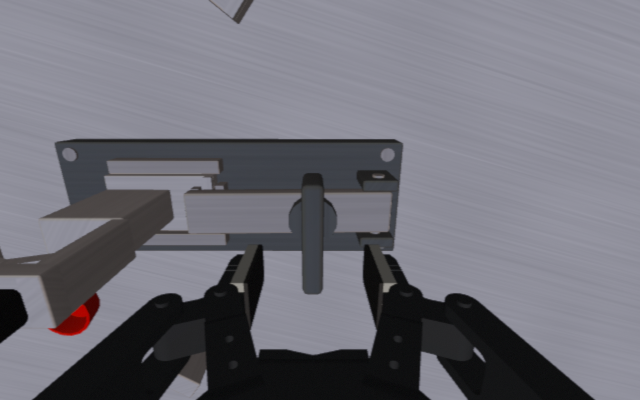

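View pics/s2.png

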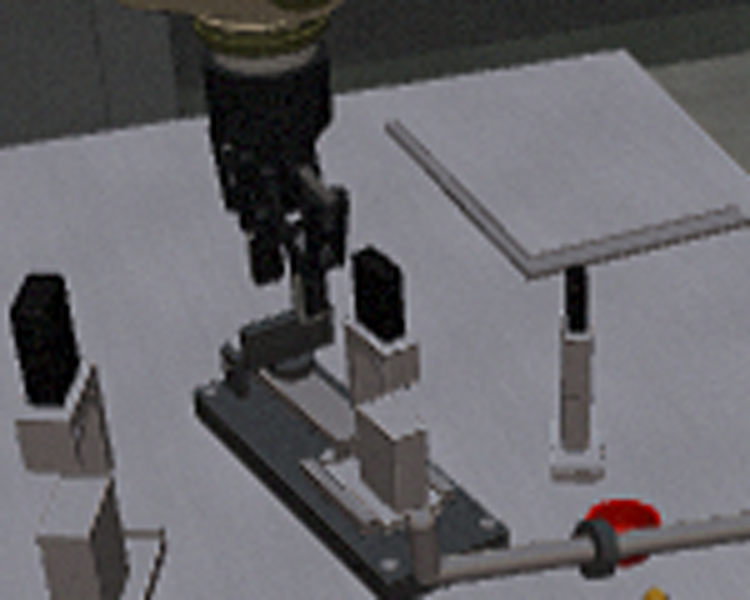

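```bash
python3 - <<'E'
from h import *
F=[0.5624,0.2526,0.273]
s=env.observe(); R=s["tool_rot"];p=s["position"]
print(cam("wrist")["origin"],p)
print("tcp",proj("wrist",p),"tip",proj("wrist",p+R@[.014,0,0]),"grasp",proj("wrist",p-R@[.005,0,0]))
for z in (.08,.09,.1,.11):
  print(z,[proj("wrist",Rz(F[2])@[x,.0625,z]+[F[0],F[1],0]).round(1).tolist() for x in (.033,0,-.033)])
print(proj("side",p), unproj("wrist",312,233,.1))
for l in [(-.045,.13,.024),(.045,.13,.024),(-.045,-.13,.024)]: print(l,proj("wrist",Rz(F[2])@l+[F[0],F[1],0]).round(1))
E
```

```text
[0.47200037 0.29093766 0.25125808] [0.54726472 0.31301464 0.09362462]
tcp [[314.80192019 244.00951983]] tip [[314.68497346 233.88611724]] grasp [[314.84815062 248.01142054]]
0.08 [[[315.0, 278.2]], [[315.1, 231.5]], [[315.2, 179.5]]]
0.09 [[[315.1, 287.2]], [[315.2, 238.6]], [[315.3, 184.0]]]
0.1 [[[315.2, 297.2]], [[315.3, 246.4]], [[315.4, 189.0]]]
0.11 [[[315.3, 308.3]], [[315.4, 255.2]], [[315.6, 194.7]]]
[[278.06011118 153.84072383]] [0.53825616 0.3088564  0.1       ]
(-0.045, 0.13, 0.024) [[405.2 145.2]]
(0.045, 0.13, 0.024) [[395.2 253.3]]
(-0.045, -0.13, 0.024) [[ 56.7 145.3]]
```

```bash
python3 - <<'E'
from h import *
s=env.observe(); R=s["tool_rot"];p=s["position"]
for dz in (-.033,.033):
  for dy in (-.011,.011):
    for dx in (.014,.004): 
      q=p+R@[dx,dy,dz]; a=proj("side",q)[0]; print(dz,dy,dx,((a-[220,90])*5).round(),proj("wrist",q).round())
E
```

```text
-0.033 -0.011 0.014 [332. 354.] [[262. 250.]]
-0.033 -0.011 0.004 [330. 341.] [[260. 258.]]
-0.033 0.011 0.014 [302. 364.] [[260. 217.]]
-0.033 0.011 0.004 [301. 351.] [[258. 224.]]
0.033 -0.011 0.014 [282. 311.] [[367. 250.]]
0.033 -0.011 0.004 [281. 299.] [[370. 258.]]
0.033 0.011 0.014 [254. 321.] [[369. 217.]]
0.033 0.011 0.004 [252. 309.] [[372. 224.]]
```

```bash
python3 -m jog '[[-1,0,0,0,0],[-1,0,0,0,0],[-1,0,0,0,0],[-1,0,0,0,0],[-1,0,0,0,0],[-1,0,0,0,0]]' 60
python3 - <<'E'
from h import *
snap("wrist","w3.png"); snap("side","s3.png",(220,90,370,210),(750,600))
s=env.observe();print(s["ft_force"],s["wrist_torque"],s["grip_width"],s["position"])
E
```

```text
time_s: 3.0
position: [0.5466, 0.3124, 0.0916]
tool_rot: [[-0.0, -0.963, -0.269], [-0.0, -0.269, 0.963], [-1.0, 0.0, -0.0]]
ft_force: [-0.4, 0.1, -0.3]
grip_width: 0.0
[-0.47458531 -0.04191851 -0.05118504] [-0.00392353 -0.00467    -0.01032566] -1.8042564835980713e-05 [0.54659838 0.31247197 0.09157456]
```

View pics/w3.png

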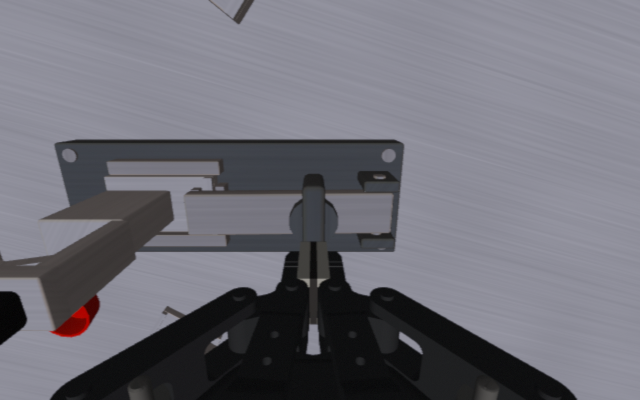

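View pics/s3.png

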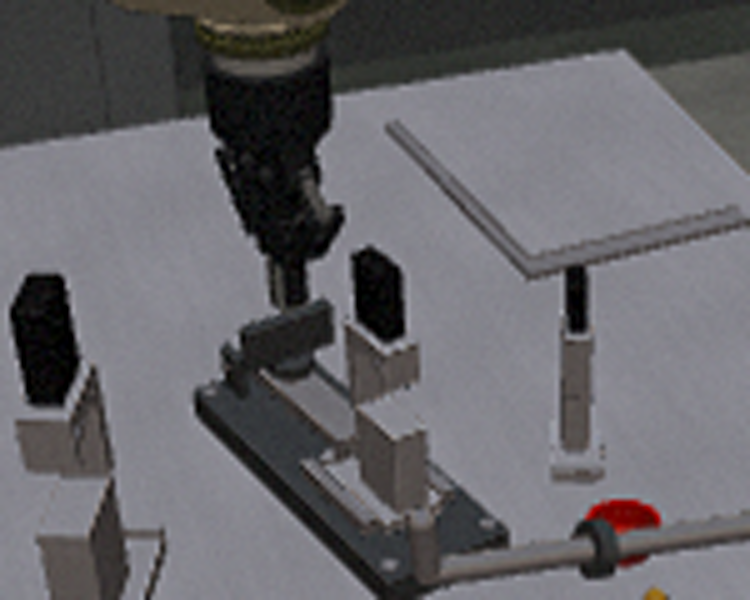

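```bash
python3 - <<'E'
from h import *
s=env.observe(); R=s["tool_rot"];p=s["position"];c=cam("wrist");o=R.T@(np.array(c["origin"])-p)
print("cam in tool",o.round(4))
for v in (241,278,322):
  d=R.T@np.array(c["orientation"])@[0,-(v-c["cy"])/c["fy"],-1]
  print(v,[(y,(o+d*(y-o[1])/d[1])[0].round(4)) for y in (.011,0,-.011)])
for u,v in((290,305),(290,312)):
  for X in (0,):
    c2=cam("side");d=R.T@np.array(c2["orientation"])@[(u/5+220-c2["cx"])/c2["fx"],-(v/5+90-2-c2["cy"])/c2["fy"],-1]; oo=R.T@(np.array(c2["origin"])-p)
    k=(0-oo[2])/d[2]; print("side",(oo+d*k).round(4))
E
```

```text
cam in tool [-0.1579  0.0779 -0.001 ]
241 [(0.011, np.float64(-0.019)), (0, np.float64(0.0039)), (-0.011, np.float64(0.0267))]
278 [(0.011, np.float64(-0.0526)), (0, np.float64(-0.0353)), (-0.011, np.float64(-0.018))]
322 [(0.011, np.float64(-0.0779)), (0, np.float64(-0.0648)), (-0.011, np.float64(-0.0516))]
side [-0.0202 -0.0021  0.    ]
side [-0.0151 -0.0016 -0.    ]
```

```bash
python3 -m jog '[[0.2,0,0,0,0],[0.2,0,0,0,0],[0.2,0,0,0,0],[0.2,0,0,0,0],[0.2,0,0,0,0],[0.2,0.008,0,0,0],[0.2,0.016,0,0,0],[0.2,0.016,0,0,0],[-1,0.016,0,0,0],[-1,0.016,0,0,0],[-1,0.016,0,0,0],[-1,0.016,0,0,0],[-1,0.016,0,0,0],[-1,0.016,0,0,0]]' 60
python3 - <<'E'
from h import *
snap("wrist","w4.png"); snap("side","s4.png",(220,90,370,210),(750,600))
s=env.observe();print(s["ft_force"],s["wrist_torque"],s["grip_width"],s["position"])
E
```

```text
time_s: 4.5
position: [0.5468, 0.3125, 0.0761]
tool_rot: [[0.001, -0.963, -0.269], [0.0, -0.269, 0.963], [-1.0, -0.001, 0.0]]
ft_force: [-0.1, 0.2, 4.7]
grip_width: 0.01
[-1.15021567  0.03104792  5.81090662] [0.05517731 0.16370226 0.01187969] 0.01032996998997809 [0.54679167 0.31255117 0.07606599]
```

View pics/w4.png

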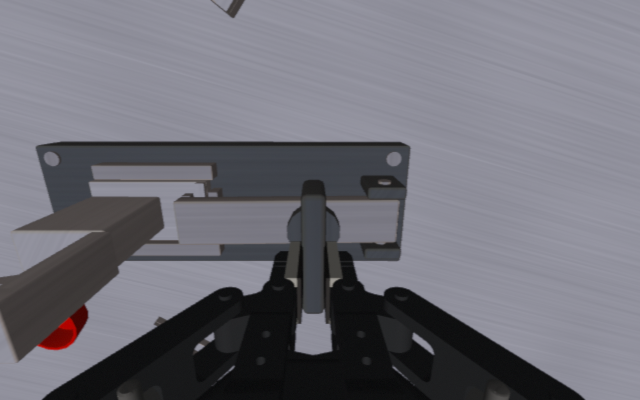

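View pics/s4.png

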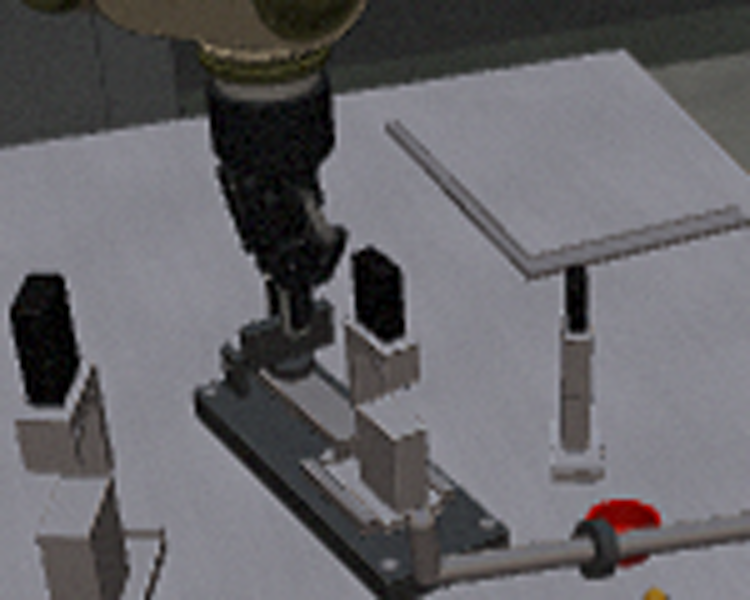

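```bash
python3 -m jog '[[-0.2,0,0,0,0],[-0.2,0,0,0,0],[-0.2,0,0,0,0],[-0.2,0,0,0,0],[-0.2,0.007,0.002,0,0],[-0.2,0.014,0.002,0,0],[-0.2,0.014,0.002,0,0],[-1,0.014,0.002,0,0],[-1,0.014,0.002,0,0],[-1,0.014,0.002,0,0],[-1,0.014,0.002,0,0],[-1,0.014,0.002,0,0],[-1,0.014,0.002,0,0]]' 70
python3 - <<'E'
from h import *
s=env.observe();print(s["ft_force"],s["wrist_torque"],s["grip_width"],s["position"])
E
```

```text
time_s: 5.9
position: [0.5448, 0.312, 0.0618]
tool_rot: [[0.0, -0.963, -0.269], [0.0, -0.269, 0.963], [-1.0, -0.0, 0.0]]
ft_force: [-0.6, -0.7, 1.3]
grip_width: 0.011
[-0.55980468 -0.73948956  1.29191286] [ 0.08831744  0.07958017 -0.02855215] 0.010966446749150413 [0.54475234 0.3120078  0.06179442]
```

```bash
python3 -m jog '[[-1,0,0,0,-0.03],[-1,0,0,0,-0.06],[-1,0,0,0,-0.06],[-1,0,0,0,-0.06]]' 70
python3 - <<'E'
from h import *
s=env.observe();print(s["ft_force"],s["wrist_torque"],s["grip_width"],s["position"],np.degrees(np.arctan2(s["tool_rot"][1,2],s["tool_rot"][0,2])))
E
python3 -m jog '[[-1,0,0,0,0.03],[-1,0,0,0,0.06],[-1,0,0,0,0.12],[-1,0,0,0,0.12],[-1,0,0,0,0.12]]' 70
python3 - <<'E'
from h import *
s=env.observe();print(s["ft_force"],s["wrist_torque"],s["grip_width"],s["position"],np.degrees(np.arctan2(s["tool_rot"][1,2],s["tool_rot"][0,2])))
E
```

```text
time_s: 6.3
position: [0.5447, 0.3121, 0.0618]
tool_rot: [[0.0, -0.946, -0.325], [0.001, -0.325, 0.946], [-1.0, -0.0, 0.0]]
ft_force: [-0.8, 3.0, 2.9]
grip_width: 0.0103
[-0.75629694  3.01002738  2.88052706] [ 0.034095    0.06751566 -1.0008747 ] 0.010345638172146213 [0.54470406 0.3121033  0.06179596] 108.97794155342511
time_s: 6.8
position: [0.5448, 0.3118, 0.0618]
tool_rot: [[0.0, -0.977, -0.212], [-0.0, -0.212, 0.977], [-1.0, -0.0, -0.0]]
ft_force: [-1.6, 0.5, 4.0]
grip_width: 0.0107
[-1.62949434  0.53158146  3.97502654] [-0.03237878  0.1172317  -0.21042502] 0.010734806605424606 [0.54479838 0.31181491 0.06178033] 102.23194006480342
```

```bash
python3 -m jog '[[-1,0,0,0,0.07],[-1,0,0,0,0.14],[-1,0,0,0,0.2],[-1,0,0,0,0.2]]' 70
python3 - <<'E'
from h import *
s=env.observe();print(s["ft_force"],s["wrist_torque"],s["grip_width"],s["position"],np.degrees(np.arctan2(s["tool_rot"][1,2],s["tool_rot"][0,2])))
snap("wrist","w5.png")
E
```

```text
time_s: 7.2
position: [0.5449, 0.3114, 0.0618]
tool_rot: [[0.0, -1.0, -0.013], [-0.001, -0.013, 1.0], [-1.0, -0.0, -0.001]]
ft_force: [-0.3, -2.7, 4.2]
grip_width: 0.0106
[-0.29109649 -2.6764535   4.22106293] [-0.53049887  0.08149062 -0.18983004] 0.010558060055399653 [0.54486315 0.31140071 0.0617804 ] 90.73088471075492
```

View pics/w5.png

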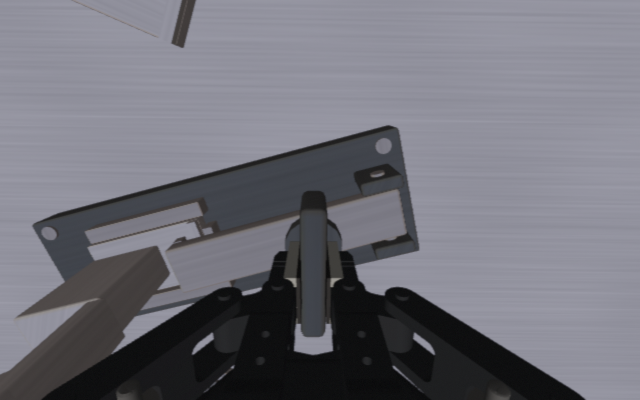

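```bash
python3 -m jog '[[-1,0,0,0,0.12],[-1,0,0,0,0.24],[-1,0,0,0,0.36],[-1,0,0,0,0.48],[-1,0,0,0,0.6],[-1,0,0,0,0.72],[-1,0,0,0,0.84],[-1,0,0,0,0.95],[-1,0,0,0,1.0],[-1,0,0,0,1.0],[-1,0,0,0,1.0]]' 70
python3 - <<'E'
from h import *
s=env.observe();print(s["ft_force"],s["wrist_torque"],s["grip_width"],s["position"],np.degrees(np.arctan2(s["tool_rot"][1,2],s["tool_rot"][0,2])))
snap("wrist","w6.png");snap("side","s6.png",(220,90,370,210),(750,600))
E
```

```text
time_s: 8.35
position: [0.5438, 0.3096, 0.0617]
tool_rot: [[-0.003, -0.552, 0.834], [-0.005, 0.834, 0.552], [-1.0, -0.002, -0.005]]
ft_force: [-5.1, -12.7, 9.5]
grip_width: 0.0105
[ -5.08821582 -12.73852435   9.48360433] [-2.06709649  0.88490597 -0.15715598] 0.010476092759565625 [0.54380072 0.30956978 0.06172433] 33.51019010169587
```

View pics/w6.png

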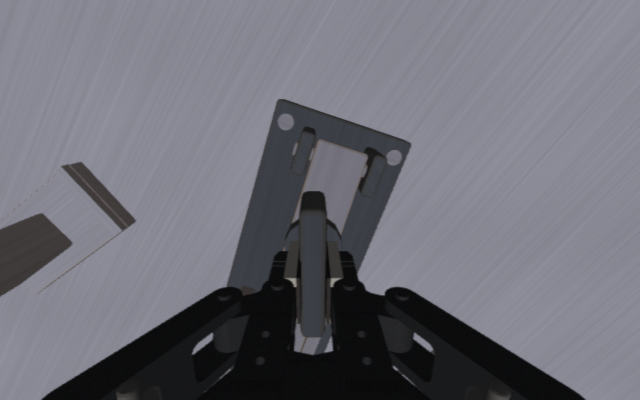

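View pics/s6.png

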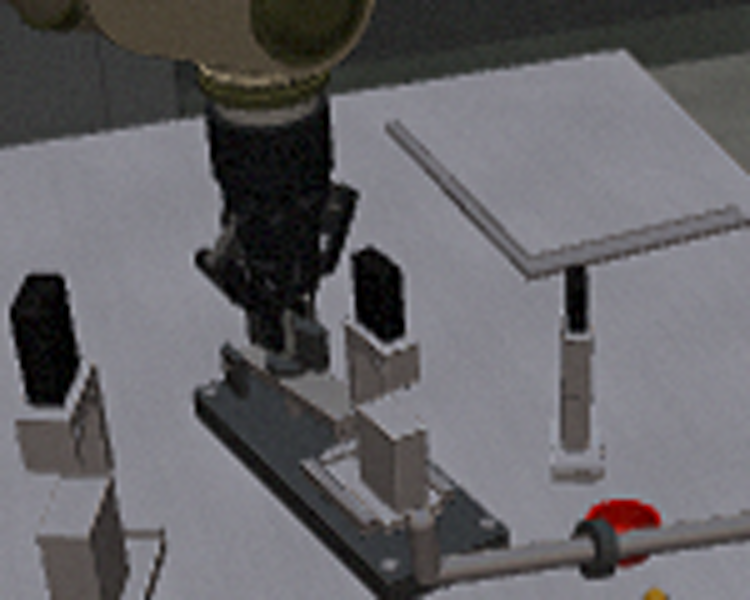

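```bash
python3 -m jog '[[0,0,0,0,0],[0,0,0,0,0],[0,0,0,0,0],[0,0,0,0,0],[0,-0.05,0,0,0],[0,-0.10,0,0,0],[0,-0.15,0,0,0],[0,-0.19,0,0,0],[0,-0.19,0,0,0]]'
python3 - <<'E'
from h import *
go([.5759,.1909,.26],15.6)
snap("side","s7.png",(220,90,370,210),(750,600))
E
```

```text
time_s: 9.35
position: [0.5462, 0.3128, 0.2581]
tool_rot: [[0.011, -0.551, 0.834], [0.004, 0.834, 0.551], [-1.0, -0.003, 0.011]]
ft_force: [0.9, -0.1, -0.5]
grip_width: 0.0427
pos [0.5462 0.3128 0.2581] psi 33.46 row [-0.0021 -0.118  -0.0424] yaw 0.3116 t 9.35 F [ 0.88 -0.14 -0.46] w 0.0427
```

View pics/s7.png

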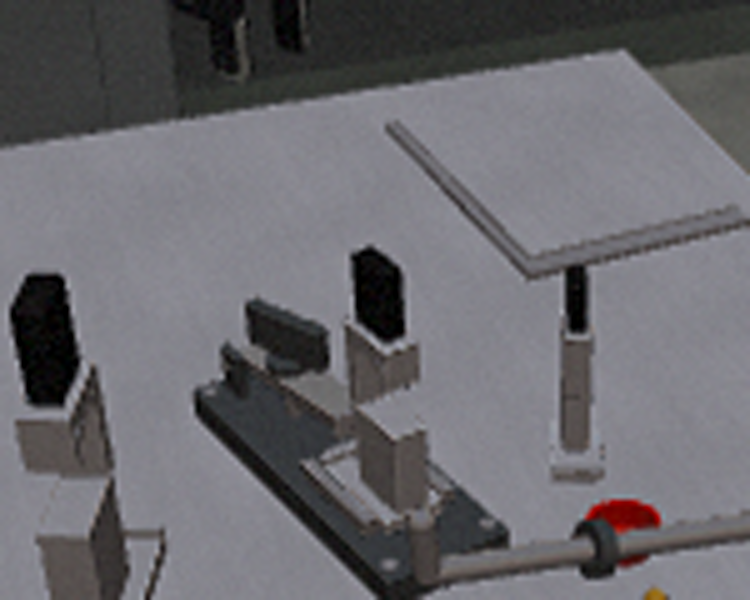

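```bash
python3 -m jog '[[0,-0.002,-0.040,-0.014,0.1],[0,-0.002,-0.080,-0.028,0.2],[0,-0.002,-0.118,-0.042,0.31],[0,-0.002,-0.118,-0.042,0.31],[0,-0.002,-0.118,-0.042,0.31],[0,-0.002,-0.118,-0.042,0.31]]'
python3 - <<'E'
from h import *
snap("wrist","w8.png")
snap("side","s8.png",(220,90,370,210),(750,600))
go([.5759,.1909,.141],15.6)
F=[.5591,.2511,.2725]
for l in [(-.008,-.0625-.017,.2),(-.008,-.0625+.017,.2),(.008,-.0625-.017,.2),(.008,-.0625+.017,.2),(0,-.025,.07)]: print(proj("wrist",Rz(F[2])@l+[F[0],F[1],0]).round(1))
E
```

```text
time_s: 10.0
position: [0.5742, 0.1911, 0.2528]
tool_rot: [[-0.002, -0.271, 0.963], [0.0, 0.963, 0.271], [-1.0, 0.001, -0.001]]
ft_force: [-0.1, 0.4, 0.8]
grip_width: 0.0425
pos [0.5742 0.1914 0.2532] psi 15.76 row [ 0.1122 -0.001   0.0016] yaw 0.0028 t 10.1 F [0.25 0.3  1.05] w 0.0427
[[304.7 232.7]]
[[304.4 189.5]]
[[325.8 232.7]]
[[326.5 189.5]]
[[314.7 139.6]]
```

View pics/w8.png

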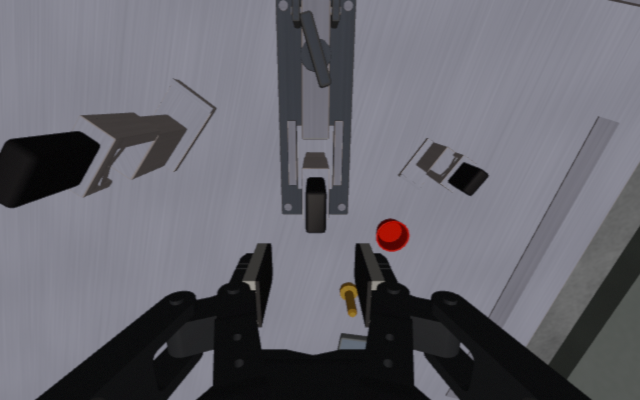

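View pics/s8.png

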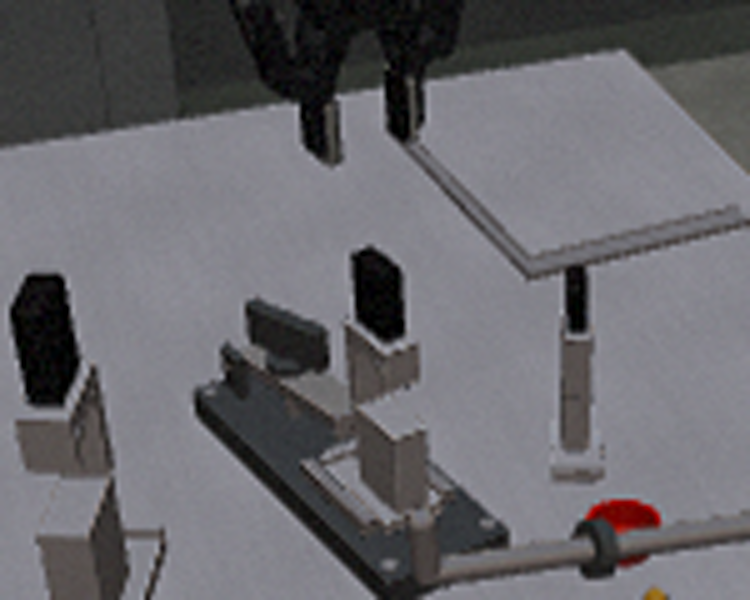

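```bash
python3 -m jog '[[0,0.04,-0.001,0.0015,0],[0,0.08,-0.001,0.0015,0],[0,0.1,-0.001,0.0015,0],[0,0.111,-0.001,0.0015,0],[0,0.111,-0.001,0.0015,0],[0,0.111,-0.001,0.0015,0]]'
python3 - <<'E'
from h import *
go([.5759,.1909,.141],15.6)
snap("side","s9.png",(220,90,370,210),(750,600))
E
```

```text
time_s: 10.7
position: [0.5768, 0.1902, 0.1438]
tool_rot: [[0.002, -0.27, 0.963], [0.0, 0.963, 0.27], [-1.0, -0.0, 0.002]]
ft_force: [0.0, 0.1, -0.0]
grip_width: 0.0426
pos [0.5768 0.1902 0.1438] psi 15.68 row [ 0.0028  0.0009 -0.0007] yaw 0.0014 t 10.7 F [ 0.    0.14 -0.01] w 0.0426
```

View pics/s9.png

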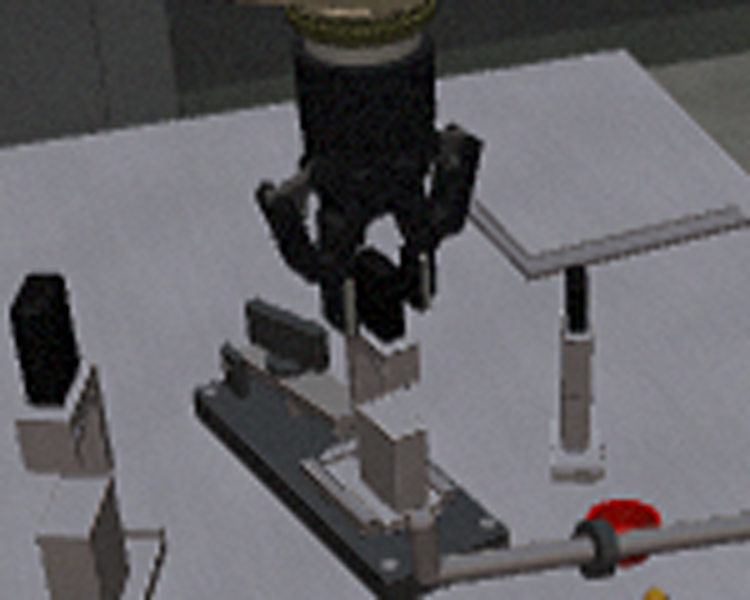

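```bash
python3 -m jog '[[-1,0,0,0,0],[-1,0,0,0,0],[-1,0,0,0,0],[-1,0,0,0,0],[-1,0,0,0,0],[-1,0,0,0,0]]' 90
python3 - <<'E'
from h import *
go([.5759,.1909,.141],15.6)
E
python3 -m jog '[[-1,-0.002,0,0,0],[-1,-0.004,0,0,0],[-1,-0.004,0,0,0],[-1,-0.004,0,0,0]]' 90
python3 - <<'E'
from h import *
go([.5759,.1909,.141],15.6); print(env.observe()["wrist_torque"])
snap("side","s10.png",(220,90,370,210),(750,600))
E
```

```text
time_s: 11.35
position: [0.5768, 0.1897, 0.1437]
tool_rot: [[0.002, -0.27, 0.963], [0.0, 0.963, 0.27], [-1.0, -0.0, 0.002]]
ft_force: [0.5, -0.3, 6.1]
grip_width: 0.0151
pos [0.5768 0.1897 0.1437] psi 15.64 row [ 0.0027  0.0014 -0.0006] yaw 0.0006 t 11.35 F [ 0.47 -0.34  6.06] w 0.0151
time_s: 11.75
position: [0.5761, 0.1897, 0.1463]
tool_rot: [[-0.001, -0.27, 0.963], [-0.0, 0.963, 0.27], [-1.0, 0.0, -0.001]]
ft_force: [-0.1, -0.0, -4.6]
grip_width: 0.015
pos [0.5761 0.1897 0.1463] psi 15.64 row [0.0053 0.0012 0.0001] yaw 0.0008 t 11.75 F [-0.13 -0.   -4.57] w 0.015
[-0.02768696  0.04152409  0.01574349]
```

View pics/s10.png

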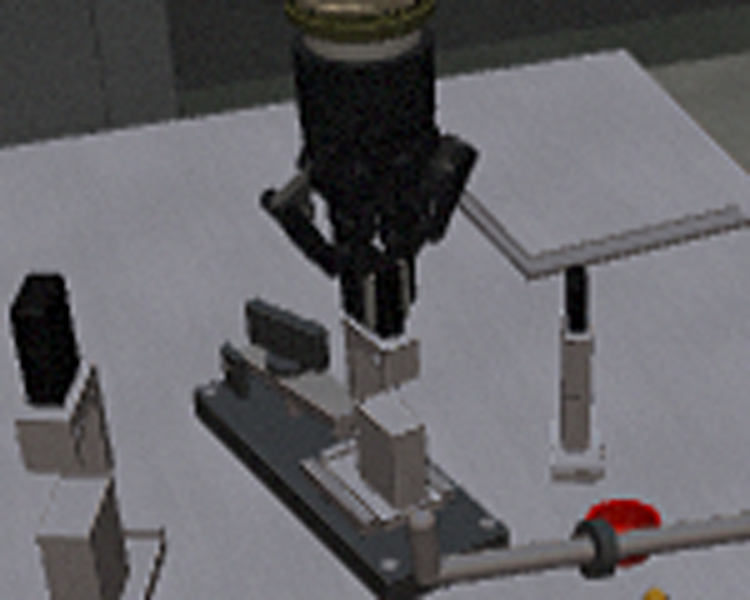

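```bash
python3 -m jog '[[-1,-0.001,0,0,0],[-1,-0.001,-0.006,0,0],[-1,-0.001,-0.014,0,0],[-1,-0.001,-0.022,0,0],[-1,-0.001,-0.03,0,0],[-1,-0.001,-0.04,0,0],[-1,-0.001,-0.05,0,0],[-1,-0.001,-0.058,0,0],[-1,-0.001,-0.058,0,0],[-1,-0.001,-0.058,0,0]]' 90
python3 - <<'E'
from h import *
go([.5759,.1909,.141],15.6); print(env.observe()["wrist_torque"])
snap("side","s11.png",(220,90,370,210),(750,600))
snap("scene","a11.png",(320,160,480,340),(533,600))
E
```

```text
time_s: 12.8
position: [0.5919, 0.1338, 0.1476]
tool_rot: [[-0.0, -0.269, 0.963], [0.0, 0.963, 0.269], [-1.0, 0.0, -0.0]]
ft_force: [-0.3, 0.1, -3.2]
grip_width: 0.015
pos [0.5919 0.1338 0.1476] psi 15.62 row [ 0.0066  0.0593 -0.0001] yaw 0.0003 t 12.8 F [-0.3   0.13 -3.19] w 0.015
[ 0.0468676  -0.01299715  0.02469235]
```

View pics/s11.png

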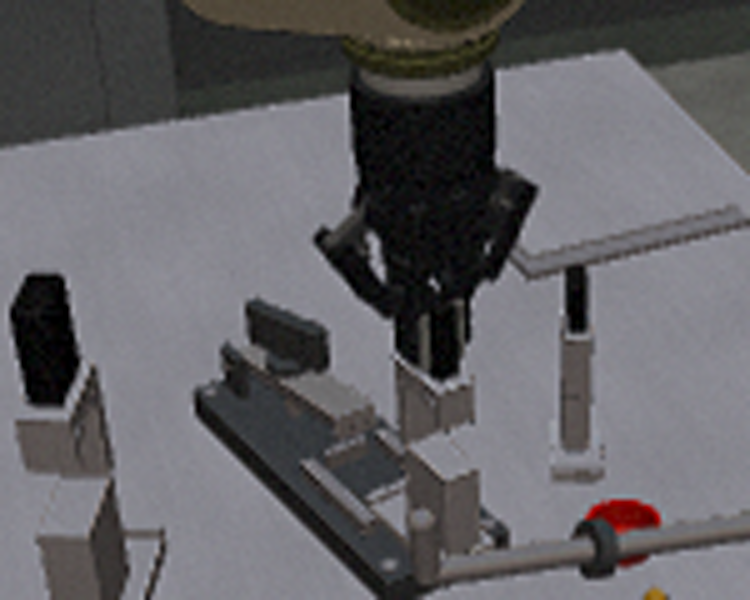

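View pics/a11.png

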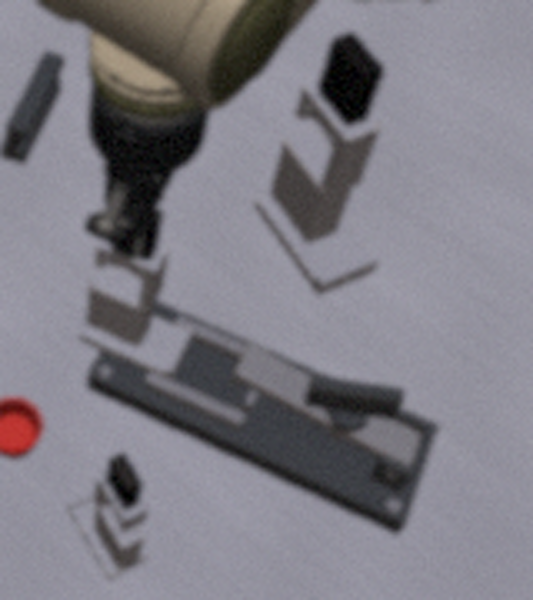

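```bash
python3 -m jog '[[-1,-0.04,0,0,0],[-1,-0.08,0,0,0],[-1,-0.12,0,0,0],[-1,-0.16,0,0,0],[-1,-0.2,0,0,0],[-1,-0.24,0,0,0],[-1,-0.27,0,0,0],[-1,-0.28,0,0,0],[-1,-0.28,0,0,0],[-1,-0.28,0,0,0]]' 90
python3 - <<'E'
from h import *
go([.545,-.25,.43],5.1); print(env.observe()["wrist_torque"])
E
```

```text
time_s: 13.9
position: [0.5919, 0.1342, 0.4267]
tool_rot: [[-0.001, -0.27, 0.963], [-0.0, 0.963, 0.27], [-1.0, 0.0, -0.001]]
ft_force: [-0.2, 0.3, -4.5]
grip_width: 0.0154
pos [0.5919 0.1342 0.4267] psi 15.67 row [-0.0033 -0.3572 -0.1489] yaw 0.1844 t 13.9 F [-0.2   0.33 -4.48] w 0.0154
[-0.05770069  0.00065084  0.06393116]
```

```bash
python3 -m jog '[[-1,-0.003,-0.036,-0.015,0.05],[-1,-0.003,-0.072,-0.03,0.1],[-1,-0.003,-0.108,-0.045,0.184],[-1,-0.003,-0.144,-0.06,0.184],[-1,-0.003,-0.18,-0.075,0.184],[-1,-0.003,-0.216,-0.09,0.184],[-1,-0.003,-0.252,-0.105,0.184],[-1,-0.003,-0.288,-0.12,0.184],[-1,-0.003,-0.324,-0.135,0.184],[-1,-0.003,-0.345,-0.144,0.184],[-1,-0.003,-0.357,-0.149,0.184],[-1,-0.003,-0.357,-0.149,0.184],[-1,-0.003,-0.357,-0.149,0.184],[-1,-0.003,-0.357,-0.149,0.184]]' 90
python3 - <<'E'
from h import *
go([.545,-.25,.43],5.1); print(env.observe()["wrist_torque"])
snap("wrist","w12.png");np.save("wcam.npy",cam("wrist"),allow_pickle=True)
snap("side","s12.png"); 
E
```

```text
time_s: 15.3
position: [0.545, -0.2486, 0.4309]
tool_rot: [[0.0, -0.091, 0.996], [0.0, 0.996, 0.091], [-1.0, -0.0, 0.0]]
ft_force: [-0.7, -0.4, -3.4]
grip_width: 0.0148
pos [ 0.545  -0.2486  0.4309] psi 5.2 row [ 0.0009 -0.0014 -0.0001] yaw 0.0018 t 15.3 F [-0.69 -0.42 -3.35] w 0.0148
[ 0.00383671 -0.01421848  0.02149613]
```

View pics/w12.png

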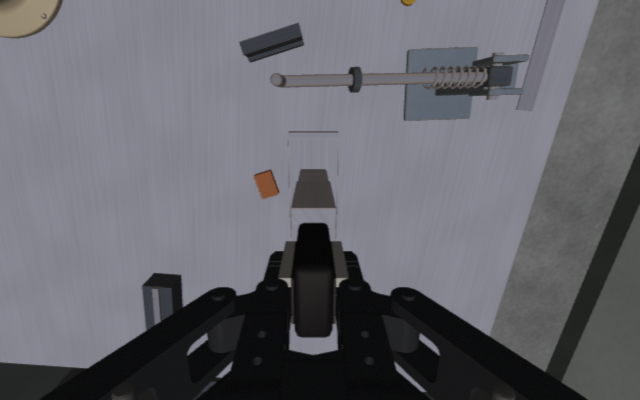

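View pics/s12.png

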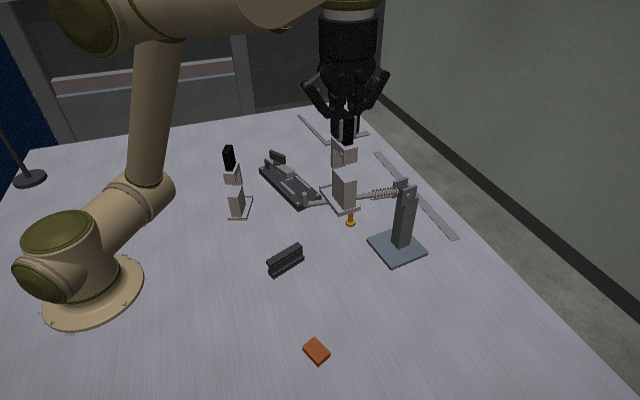

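```bash
python3 - <<'E'
from h import *
a=cv2.imread("pics/w12.png"); cv2.imwrite("pics/c12.png",cv2.resize(a[40:130,260:540],(784,252),interpolation=2))
E
```

```text
(no output)
```

View pics/c12.png

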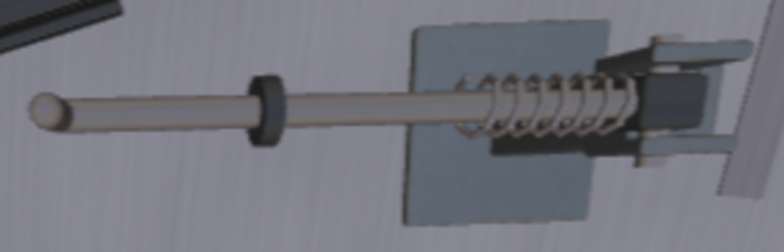

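```bash
cat > st.py <<'E'
from h import *
import h
h._c["wrist"]=np.load("wcam.npy",allow_pickle=True).item()
c=lambda u,v:(260+u/2.8,40+v/2.8)
c3=lambda u,v:(210+u/3.75,115+v/3.75); c4=lambda u,v:(295+u/5.4526,170+v/5.4526)
def bar(s,hh=0,a=.2): return (-s*np.cos(a)-hh*np.sin(a)*-1, 0, .2+s*np.sin(a)+hh*np.cos(a))
W=[("wrist",bar(.179),c(266,110)),("wrist",bar(.255,.026),c(45,112)),("wrist",(0,0,.2),c(655,103))]
x,r=fit(W,[.75,-.13,.09]); print("wrist",x.round(4),r.round(1).tolist())
W2=W+[("wrist",(-.06,.06,.006),c(413,27)),("wrist",(.06,.06,.006),c(608,20)),("wrist",(.06,-.06,.006),c(590,220)),("wrist",(-.06,-.06,.006),c(404,223))]
x2,r2=fit(W2,[.75,-.13,.09]); print("wrist+base",x2.round(4),r2.round(1).tolist())
b=np.array([0.3,-2.3])
S=[("side",bar(.179),c4(243,162)+b),("side",bar(.255),c4(58,187)+b),("side",bar(.255,.026),c4(50,125)+b)]
A=[("scene",bar(.179),c3(270,147)),("scene",bar(.255),c3(343,70)),("scene",bar(.255,.026),c3(341,36))]
x3,r3=fit(W2+S+A,[.75,-.13,.09]); print("all",x3.round(4),r3.round(1).tolist())
F=[.5591,.2511,.2725]; c1=lambda u,v:(335+u/6,220+v/6)
print("scene bias",(proj("scene",Rz(F[2])@[.045,-.13,.024]+[F[0],F[1],0])-c1(74,322)),(proj("scene",Rz(F[2])@[-.045,-.13,.024]+[F[0],F[1],0])-c1(150,168)),
 (proj("scene",Rz(F[2])@[-.045,.13,.024]+[F[0],F[1],0])-c1(695,405)))
c2=lambda u,v:(240+u/6,130+v/6)
print("side bias",proj("side",Rz(F[2])@[-.045,.13,.024]+[F[0],F[1],0])-c2(115,235),proj("side",Rz(F[2])@[-.045,-.13,.024]+[F[0],F[1],0])-c2(352,465))
for X in (x,x2,x3): print("hang",(Rz(X[2])@bar(.215)+[X[0],X[1],0]).round(4), "yaw deg",np.degrees(X[2]).round(2))
E
python3 st.py
```

```text
wrist [ 0.7509 -0.124   0.1247] [[-4.6, 0.6], [7.2, -0.4], [-0.2, -0.2]]
wrist+base [ 0.7563 -0.1234  0.1248] [[0.3, 0.5], [12.9, -0.5], [4.4, -0.3], [-3.4, 0.0], [-4.0, -0.0], [-5.7, -0.3], [-3.8, 0.9]]
all [ 0.7556 -0.1235  0.1171] [[-0.3, -0.8], [12.0, -2.6], [3.8, -0.3], [-3.5, -0.2], [-4.2, 0.3], [-6.4, -0.1], [-4.4, 0.6], [-0.9, 1.3], [1.1, 1.1], [4.5, 2.0], [-0.1, -1.4], [-2.0, -0.6], [-3.3, 2.1]]
scene bias [[-2.03993157 -2.35983709]] [[-0.79389886 -2.300937  ]] [[ 0.22380546 -1.62745463]]
side bias [[-1.48460183 -1.88091403]] [[-1.6512     -1.59003546]]
hang [ 0.5418 -0.1502  0.2427] yaw deg 7.15
hang [ 0.5472 -0.1496  0.2427] yaw deg 7.15
hang [ 0.5463 -0.1481  0.2427] yaw deg 6.71
```

```bash
cat >> st.py <<'E'
print("----")
def tri(obs):
    f=lambda P:np.concatenate([(proj(n,P)[0]-p) for n,p in obs]); s=least_squares(f,[.55,-.15,.24]); return s.x.round(4),s.fun.round(1)
bs=np.array([-1.0,-2.2]); bd=np.array([-1.6,-1.7])
col=[("wrist",np.array(c(266,110))),("side",np.array(c4(243,162))+bd),("scene",np.array(c3(270,147))+bs)]
print("collar",tri(col),tri(col[:2]),tri(col[::2]))
tp=[("side",np.array(c4(58,187))+bd),("scene",np.array(c3(343,70))+bs)]
print("tipbase",tri(tp)); tt=[("wrist",np.array(c(45,112))),("side",np.array(c4(50,122))+bd),("scene",np.array(c3(341,34))+bs)]
print("tiptop",tri(tt))
E
python3 st.py | sed -n '/----/,$p'
```

```text
----
collar (array([ 0.5811, -0.1449,  0.2382]), array([-0.2, -0.1,  1. ,  0. ,  0.7, -0.2])) (array([ 0.5809, -0.1449,  0.2386]), array([-0.4, -0.2,  0.9, -0.1])) (array([ 0.5816, -0.1451,  0.238 ]), array([ 0.1,  0.1,  0.5, -0. ]))
tipbase (array([ 0.5018, -0.1527,  0.2533]), array([ 0.3,  0.1,  0.4, -0.2]))
tiptop (array([ 0.5016, -0.1555,  0.285 ]), array([-0.6, -0.5,  1.5,  0.5, -0.4, -0.4]))
```

```bash
python3 - <<'E'
from h import *
go([.5354,-.080,.43],6.7)
E
```

```text
pos [ 0.5449 -0.2488  0.4309] psi 5.19 row [0.0009 0.169  0.0058] yaw -0.0263 t 15.4 F [ 0.13 -0.68 -3.79] w 0.015
```

```bash
python3 -m jog '[[-1,0,0.03,0.001,-0.026],[-1,0,0.065,0.002,-0.026],[-1,0,0.1,0.003,-0.026],[-1,0,0.135,0.005,-0.026],[-1,0,0.16,0.006,-0.026],[-1,0,0.169,0.006,-0.026],[-1,0.02,0.169,0.006,-0.026],[-1,0.055,0.169,0.006,-0.026],[-1,0.09,0.169,0.006,-0.026],[-1,0.12,0.169,0.006,-0.026],[-1,0.145,0.169,0.006,-0.026],[-1,0.15,0.169,0.006,-0.026],[-1,0.15,0.169,0.006,-0.026],[-1,0.15,0.169,0.006,-0.026]]' 90
python3 - <<'E'
from h import *
go([.5354,-.080,.28],6.7)
go([.5378,-.1007,.28],6.7)
snap("side","s13.png",(250,60,450,220),(750,600))
snap("scene","a13.png",(210,80,370,240),(600,600))
E
```

```text
time_s: 16.8
position: [0.5362, -0.0815, 0.2822]
tool_rot: [[0.002, -0.115, 0.993], [-0.001, 0.993, 0.115], [-1.0, -0.001, 0.002]]
ft_force: [-0.4, -0.5, -3.7]
grip_width: 0.0146
pos [ 0.5362 -0.0815  0.2822] psi 6.59 row [ 0.0022  0.0015 -0.0007] yaw -0.0019 t 16.8 F [-0.44 -0.53 -3.7 ] w 0.0146
pos [ 0.5362 -0.0815  0.2822] psi 6.59 row [ 0.0022 -0.0193 -0.0007] yaw -0.0019 t 16.8 F [-0.44 -0.53 -3.7 ] w 0.0146
```

View pics/s13.png

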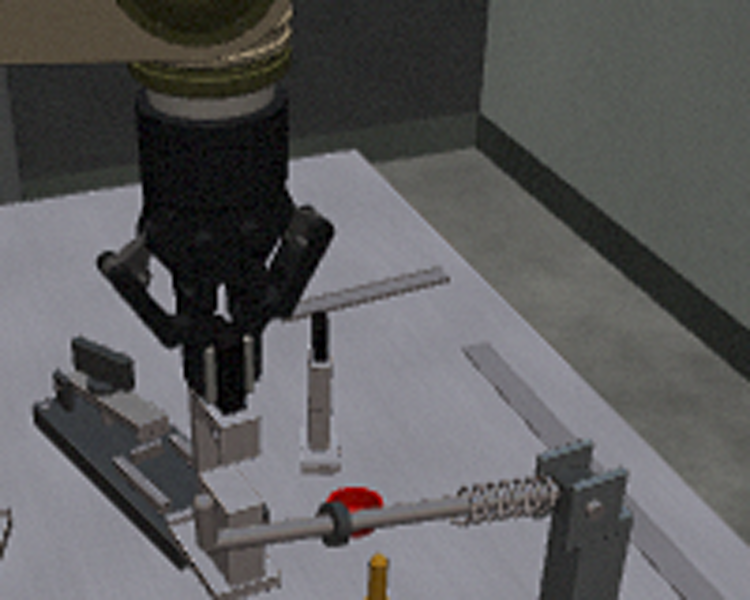

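View pics/a13.png

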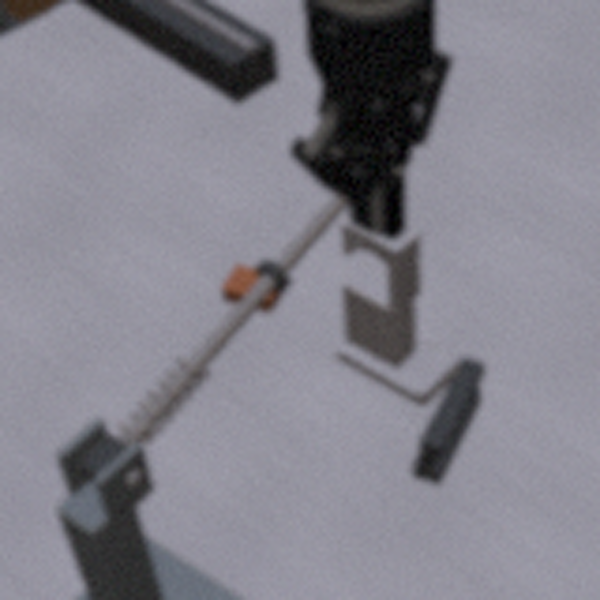

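```bash
python3 -m jog '[[-1,0.002,-0.015,-0.001,0],[-1,0.002,-0.03,-0.001,0],[-1,0.002,-0.034,-0.001,0],[-1,0.002,-0.034,-0.001,0],[-1,0.002,-0.034,-0.001,0]]' 90
python3 - <<'E'
from h import *
go([.5437,-.1504,.28],6.7)
snap("side","s14.png",(260,100,390,204),(750,600))
snap("scene","a14.png",(250,100,350,200),(600,600))
E
```

```text
time_s: 17.4
position: [0.5386, -0.1152, 0.2786]
tool_rot: [[-0.0, -0.114, 0.993], [0.0, 0.993, 0.114], [-1.0, 0.0, -0.0]]
ft_force: [0.6, 0.2, -2.7]
grip_width: 0.0155
pos [ 0.5386 -0.1152  0.2786] psi 6.57 row [-0.0014 -0.0356  0.0011] yaw -0.0023 t 17.4 F [ 0.62  0.2  -2.69] w 0.0155
```

View pics/s14.png

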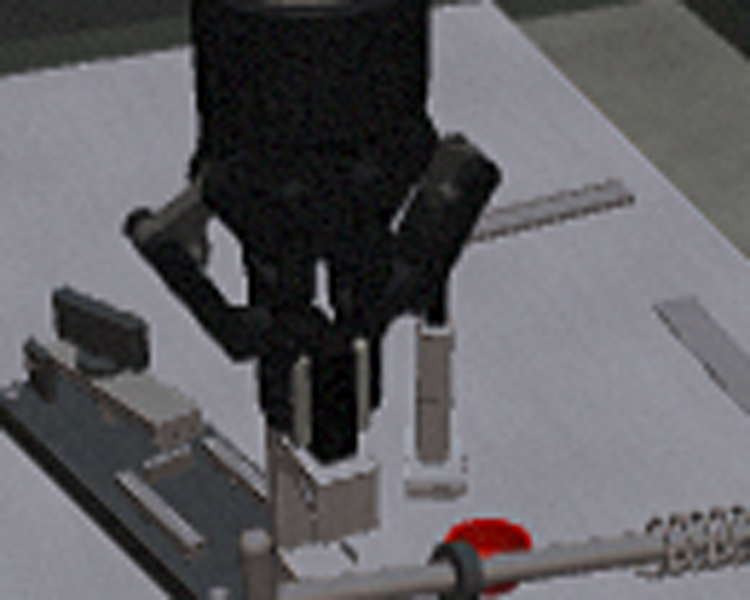

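View pics/a14.png

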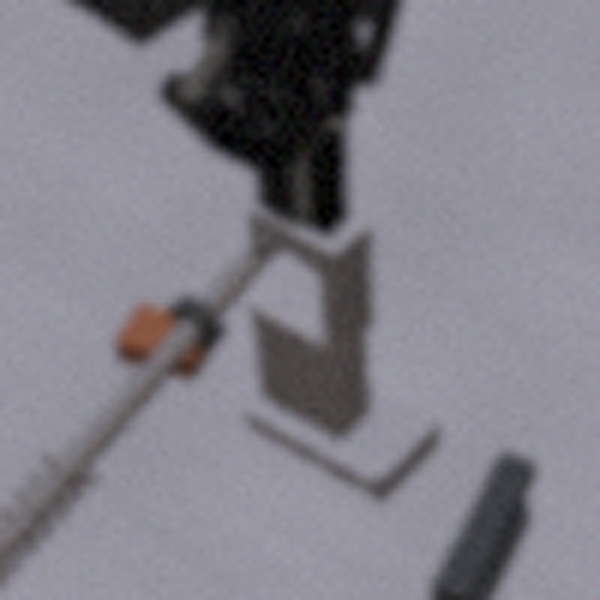

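```bash
python3 - <<'E'
from h import *
s=env.observe();R=s["tool_rot"];p=s["position"]
def g(P): # gauge mm->world
    x,y,z=np.array(P)/1000; return p+R@[.1197-z,y+.0014,x]
for nm,P in [("lip bot +x",(12,-24,100)),("lip bot -x",(-12,-24,100)),("roof +x",(12,-24,128)),("block top +x",(12,-28,70)),("block top -x",(-12,-28,70)),("foot",(22,-28,0))]:
    print(nm,((proj("scene",g(P))[0]-[-1,-2.2]-[250,100])*6).round(),((proj("side",g(P))[0]-[-1.6,-1.7]-[260,100])*5.77).round())
E
```

```text
lip bot +x [253. 266.] [385. 533.]
lip bot -x [288. 236.] [326. 551.]
roof +x [248. 217.] [385. 470.]
block top +x [251. 313.] [391. 603.]
block top -x [286. 283.] [332. 621.]
foot [249. 434.] [414. 733.]
```

```bash
python3 -m jog '[[-1,-0.001,-0.005,0.001,0],[-1,-0.001,-0.011,0.001,0],[-1,-0.001,-0.018,0.001,0],[-1,-0.001,-0.018,0.001,0]]' 90
python3 - <<'E'
from h import *
go([.5437,-.1504,.28],6.7);print(env.observe()["wrist_torque"])
snap("side","s15.png",(260,100,390,204),(750,600))
snap("scene","a15.png",(250,100,350,200),(600,600))
E
```

```text
time_s: 17.9
position: [0.5417, -0.1339, 0.2794]
tool_rot: [[-0.0, -0.114, 0.994], [-0.0, 0.994, 0.114], [-1.0, -0.0, -0.0]]
ft_force: [0.1, -0.1, -2.9]
grip_width: 0.0151
pos [ 0.5417 -0.1339  0.2794] psi 6.53 row [-0.0006 -0.0166  0.0001] yaw -0.003 t 17.9 F [ 0.07 -0.07 -2.95] w 0.0151
[ 0.02852422  0.03041963 -0.0573788 ]
```

View pics/s15.png

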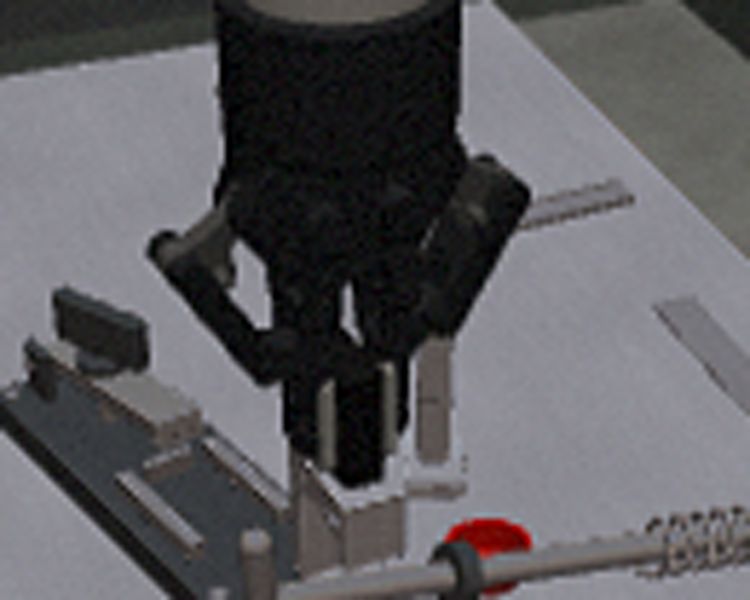

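View pics/a15.png

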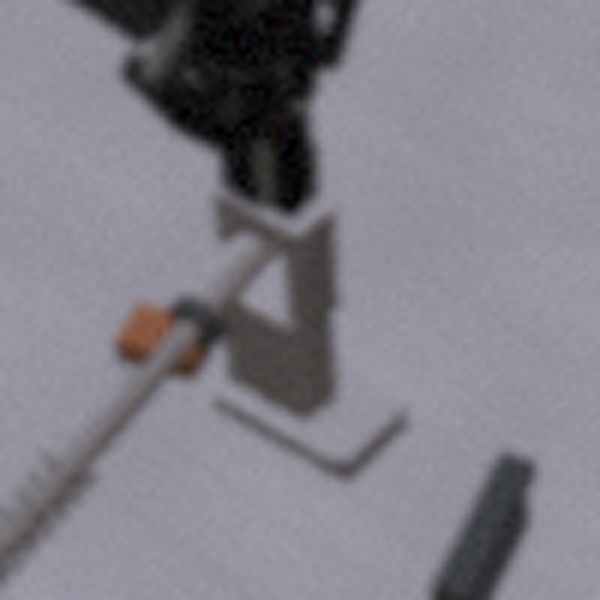

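```bash
python3 -m jog '[[-1,0,-0.006,0,0],[-1,0,-0.012,0,0],[-1,0,-0.0165,0,0],[-1,0,-0.0165,0,0],[-1,0,-0.0165,0,0]]' 90
python3 - <<'E'
from h import *
go([.5437,-.1504,.28],6.7);print(env.observe()["wrist_torque"])
snap("side","s16.png",(260,100,390,204),(750,600))
snap("scene","a16.png",(250,100,350,200),(600,600))
E
```

```text
time_s: 18.5
position: [0.5435, -0.1494, 0.2796]
tool_rot: [[-0.0, -0.115, 0.993], [0.0, 0.993, 0.115], [-1.0, 0.0, -0.0]]
ft_force: [-0.1, -0.0, -3.6]
grip_width: 0.0148
pos [ 0.5435 -0.1494  0.2796] psi 6.58 row [-0.0004 -0.0011  0.0001] yaw -0.0022 t 18.5 F [-0.07 -0.03 -3.56] w 0.0148
[ 0.04788791  0.01221514 -0.00228705]
```

View pics/s16.png

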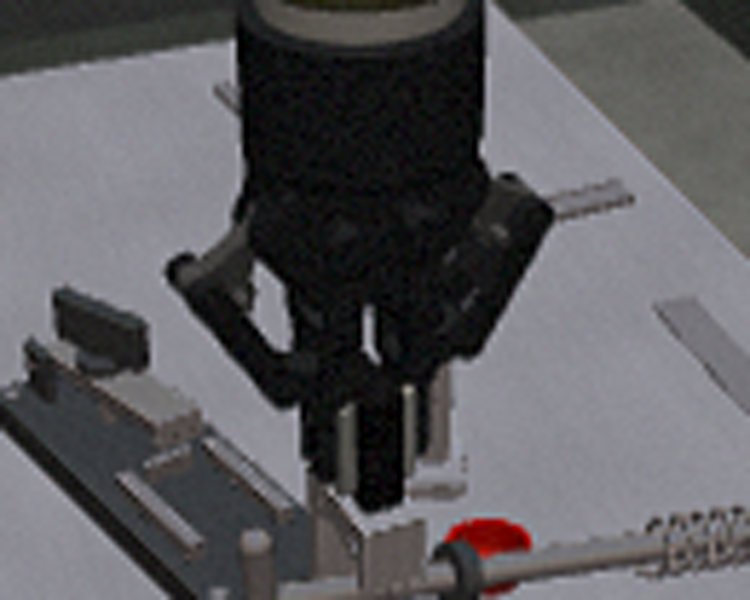

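View pics/a16.png

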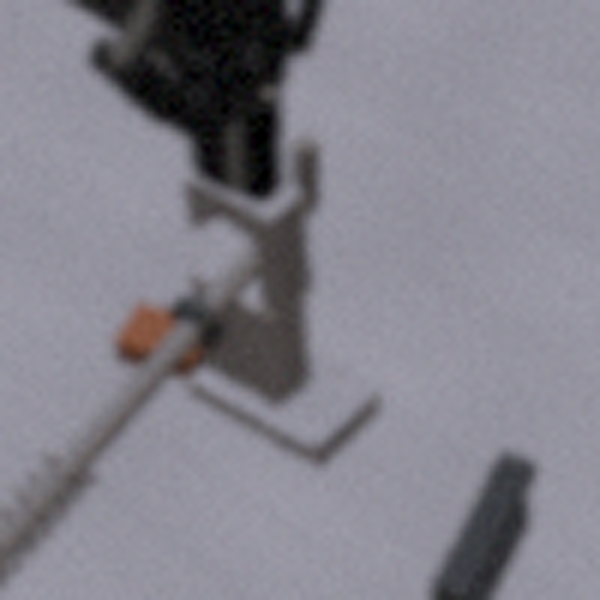

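```bash
python3 -m jog '[[-1,0.005,-0.001,0,0],[-1,0.01,-0.001,0,0],[-1,0.015,-0.001,0,0],[-1,0.019,-0.001,0,0],[-1,0.022,-0.001,0,0],[-1,0.025,-0.001,0,0],[-1,0.028,-0.001,0,0],[-1,0.031,-0.001,0,0],[-1,0.033,-0.001,0,0],[-1,0.033,-0.001,0,0],[-1,0.033,-0.001,0,0]]' 90
python3 - <<'E'
from h import *
go([.5437,-.1504,.28],6.7);print(env.observe()["wrist_torque"])
snap("side","s17.png",(260,100,390,204),(750,600))
snap("scene","a17.png",(250,100,350,200),(600,600))
E
```

```text
time_s: 19.7
position: [0.5437, -0.1502, 0.2467]
tool_rot: [[0.0, -0.115, 0.993], [0.0, 0.993, 0.115], [-1.0, 0.0, 0.0]]
ft_force: [0.1, 0.9, -1.9]
grip_width: 0.0154
pos [ 0.5437 -0.1502  0.2467] psi 6.59 row [-0.0333 -0.0002  0.    ] yaw -0.0019 t 19.7 F [ 0.14  0.91 -1.95] w 0.0154
[0.09430483 0.11865749 0.06571608]
```

View pics/s17.png

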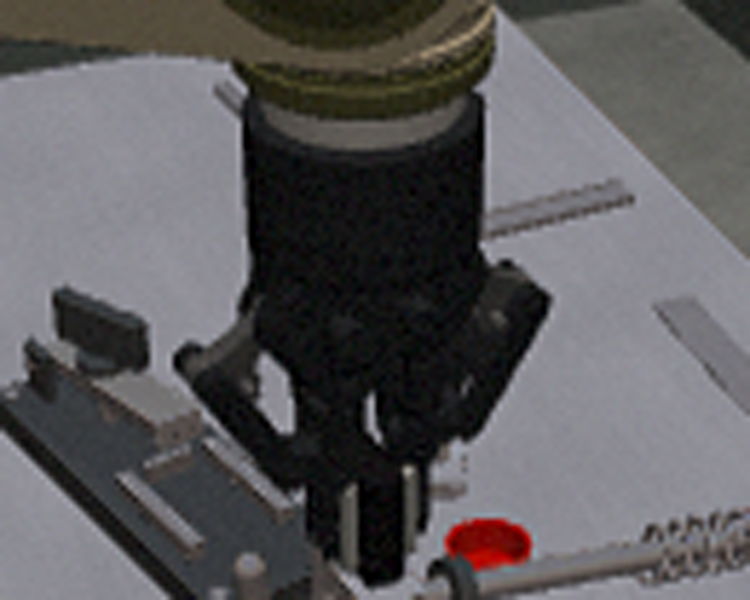

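View pics/a17.png

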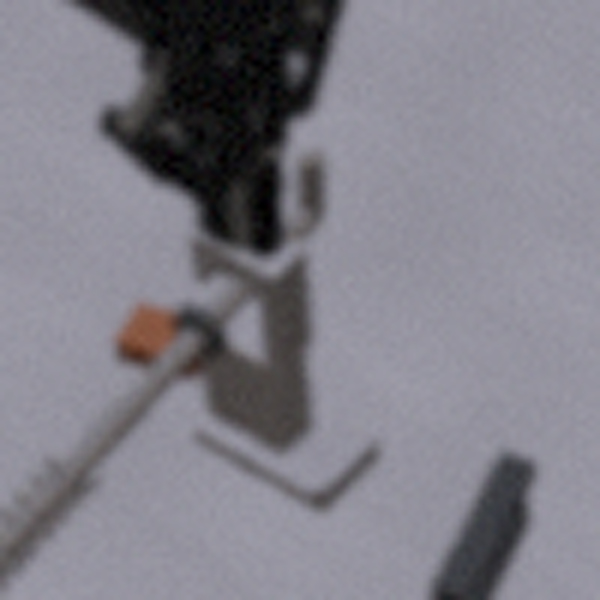

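```bash
python3 -m jog '[[-1,0.003,0,0,0],[-1,0.006,0,0,0],[-1,0.009,0,-0.001,0],[-1,0.012,0,-0.001,0],[-1,0.015,0,-0.001,0],[-1,0.017,0,-0.002,0],[-1,0.018,0,-0.002,0],[-1,0.018,0,-0.002,0],[-1,0.018,0,-0.002,0],[-1,0.018,0,-0.002,0]]' 90
python3 - <<'E'
from h import *
go([.5437,-.1504,.28],6.7);print(env.observe()["wrist_torque"])
E
python3 -m jog '[[-1,0.003,0,0,0],[-1,0.006,0,0,0],[-1,0.008,0,0,0],[-1,0.008,0,0,0],[-1,0.008,0,0,0],[-1,0.008,0,0,0]]' 90
python3 - <<'E'
from h import *
go([.5437,-.1504,.28],6.7);print(env.observe()["wrist_torque"])
snap("scene","a18.png",(210,100,350,240),(600,600))
snap("side","s18.png",(260,110,430,246),(750,600))
E
```

```text
time_s: 20.8
position: [0.5417, -0.1504, 0.2288]
tool_rot: [[0.0, -0.115, 0.993], [-0.0, 0.993, 0.115], [-1.0, -0.0, 0.0]]
ft_force: [1.9, 0.8, -1.1]
grip_width: 0.0151
pos [ 0.5417 -0.1504  0.2288] psi 6.59 row [-0.0512 -0.0002  0.002 ] yaw -0.0019 t 20.8 F [ 1.92  0.77 -1.06] w 0.0151
[ 0.12174758 -0.11710156  0.03316073]
time_s: 21.4
position: [0.5416, -0.1505, 0.2207]
tool_rot: [[-0.0, -0.115, 0.993], [0.0, 0.993, 0.115], [-1.0, 0.0, -0.0]]
ft_force: [-1.9, 0.3, -0.5]
grip_width: 0.015
pos [ 0.5416 -0.1505  0.2207] psi 6.59 row [-0.0593 -0.0002  0.0021] yaw -0.0019 t 21.4 F [-1.95  0.34 -0.54] w 0.015
[0.11856592 0.48624589 0.03666258]
```

View pics/a18.png

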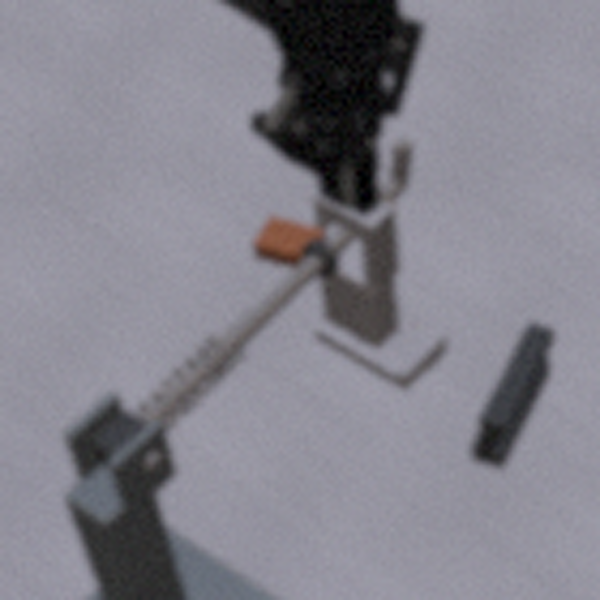

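View pics/s18.png

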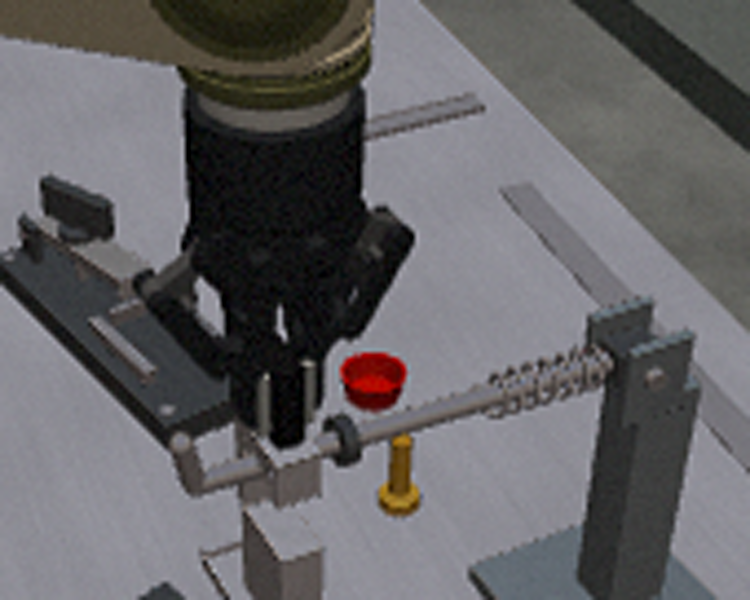

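```bash
cat > avg.py <<'E'
from h import *
a=[]
for i in range(8):
    env.get_image("side"); s=env.observe(); a.append(np.r_[s["ft_force"],s["wrist_torque"]])
print(np.mean(a,0).round(2),np.std(a,0).round(2),s["position"].round(4),s["time_s"])
E
python3 avg.py
```

```text
[-1.89  0.81 -0.75  0.14  0.4   0.  ] [0.53 0.47 0.38 0.03 0.03 0.04] [ 0.5417 -0.1505  0.2206] 21.9
```

```bash
python3 -m jog '[[-1,0.002,0,-0.001,0],[-1,0.004,0,-0.001,0],[-1,0.006,0,-0.001,0],[-1,0.008,0,-0.001,0],[-1,0.008,0,-0.001,0],[-1,0.008,0,-0.001,0],[-1,0.008,0,-0.001,0]]' 90
python3 avg.py
```

```text
time_s: 22.6
position: [0.5408, -0.1506, 0.2128]
tool_rot: [[0.001, -0.115, 0.993], [-0.0, 0.993, 0.115], [-1.0, -0.0, 0.001]]
ft_force: [1.7, 2.1, 0.3]
grip_width: 0.0151
[ 2.35  1.18 -0.05  0.27 -0.42 -0.01] [0.44 0.48 0.39 0.02 0.02 0.03] [ 0.5407 -0.1506  0.2127] 23.0
```

```bash
python3 -m jog '[[-1,0,0.001,0.0005,0],[-1,0,0.001,0.0005,0],[-1,0,0.001,0.0005,0],[-1,0,0.001,0.0005,0]]' 90
python3 avg.py
```

```text
time_s: 23.4
position: [0.5408, -0.1499, 0.2126]
tool_rot: [[-0.001, -0.114, 0.993], [-0.001, 0.993, 0.114], [-1.0, -0.001, -0.001]]
ft_force: [-1.0, -2.7, -0.3]
grip_width: 0.0153
[-1.46 -3.36  0.05 -0.63  0.3   0.01] [0.32 0.49 0.36 0.04 0.02 0.02] [ 0.541  -0.1497  0.2126] 23.8
```

```bash
python3 -m jog '[[-1,0,-0.0007,-0.0002,0],[-1,0,-0.0007,-0.0002,0],[-1,0,-0.0007,-0.0002,0],[-1,0,-0.0007,-0.0002,0]]' 90
python3 avg.py; python3 - <<'E'
from h import *
snap("side","s19.png",(260,110,430,246),(750,600))
E
```

```text
time_s: 24.2
position: [0.541, -0.1499, 0.2126]
tool_rot: [[-0.0, -0.115, 0.993], [0.001, 0.993, 0.115], [-1.0, 0.001, 0.0]]
ft_force: [-1.6, 0.2, 0.5]
grip_width: 0.0152
[-0.21  1.   -0.52  0.17  0.06  0.02] [0.36 0.33 0.55 0.06 0.05 0.03] [ 0.541  -0.1501  0.2126] 24.6
```

View pics/s19.png

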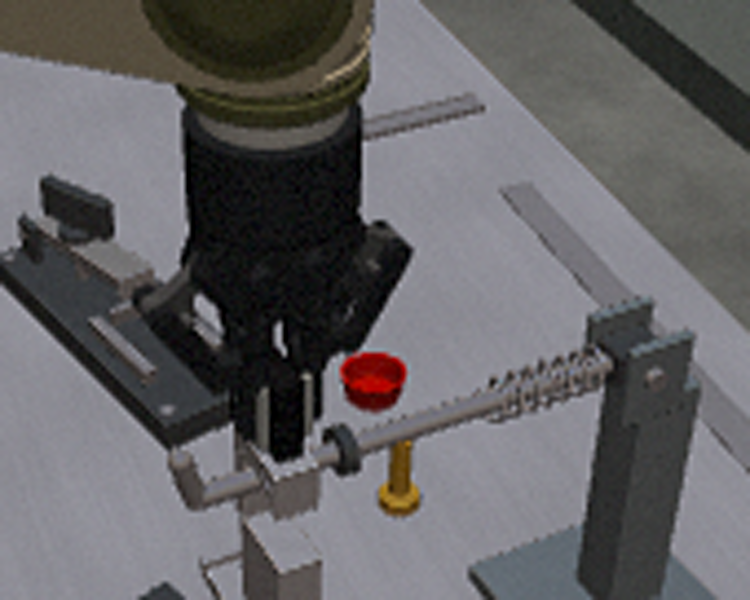

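```bash
python3 -m jog '[[-1,0,0,0,0],[-1,0,0,0,0],[-0.62,0,0,0,0],[-0.58,0,0,0,0],[-0.54,0,0,0,0],[-0.5,0,0,0,0],[-0.45,0,0,0,0],[-0.4,0,0,0,0],[-0.3,0,0,0,0],[-0.3,0,0,0,0],[-0.3,0,0,0,0],[-0.3,0,0,0,0]]' 20
python3 avg.py; python3 - <<'E'
from h import *
snap("side","s20.png",(260,110,430,246),(750,600))
snap("scene","a20.png",(210,100,350,240),(600,600))
E
```

```text
time_s: 25.85
position: [0.5409, -0.1503, 0.2126]
tool_rot: [[-0.0, -0.115, 0.993], [-0.0, 0.993, 0.115], [-1.0, -0.0, -0.0]]
ft_force: [-0.3, -0.2, -0.4]
grip_width: 0.0299
[-0.04 -0.02 -0.17 -0.01 -0.02  0.01] [0.4  0.4  0.25 0.02 0.04 0.03] [ 0.5409 -0.1502  0.2126] 26.25
```

View pics/s20.png

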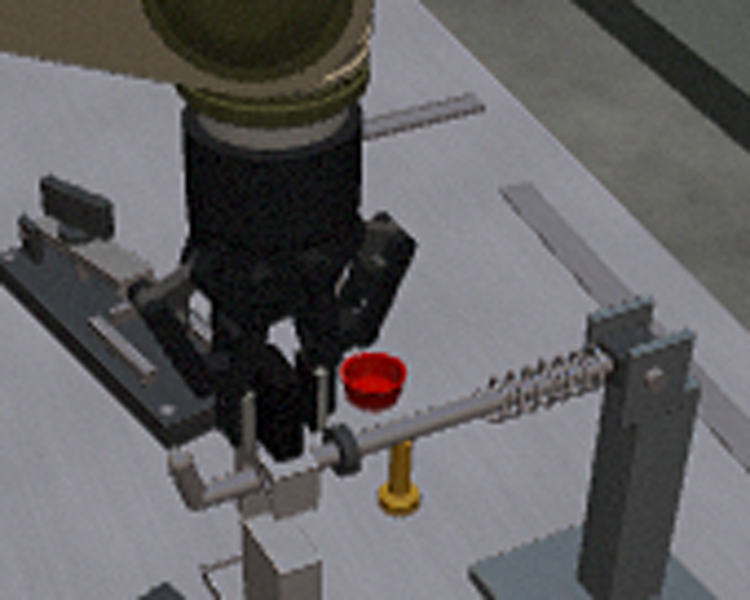

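View pics/a20.png

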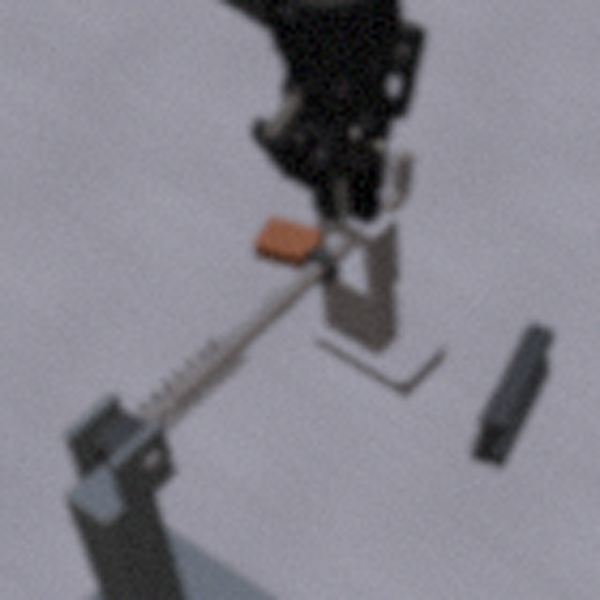

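```bash
python3 -m jog '[[-0.3,-0.01,0,0,0],[-0.3,-0.02,0,0,0],[-0.3,-0.03,0,0,0],[-0.3,-0.045,0,0,0],[-0.3,-0.06,0,0,0],[-0.3,-0.09,0,0,0],[-0.3,-0.12,0,0,0],[-0.3,-0.15,0,0,0],[-0.3,-0.18,0,0,0],[-0.3,-0.19,0,0,0],[-0.3,-0.19,0,0,0]]' 20
python3 avg.py; python3 - <<'E'
from h import *
snap("side","s21.png",(260,110,430,246),(750,600))
snap("scene","a21.png")
snap("side","s22.png")
E
```

```text
time_s: 27.45
position: [0.541, -0.1503, 0.405]
tool_rot: [[0.004, -0.115, 0.993], [-0.002, 0.993, 0.115], [-1.0, -0.002, 0.004]]
ft_force: [-0.1, 0.2, -0.3]
grip_width: 0.0298
[ 0.07 -0.18 -0.21  0.01  0.01 -0.  ] [0.31 0.58 0.47 0.02 0.02 0.04] [ 0.5409 -0.1502  0.4022] 27.85
```

View pics/s21.png

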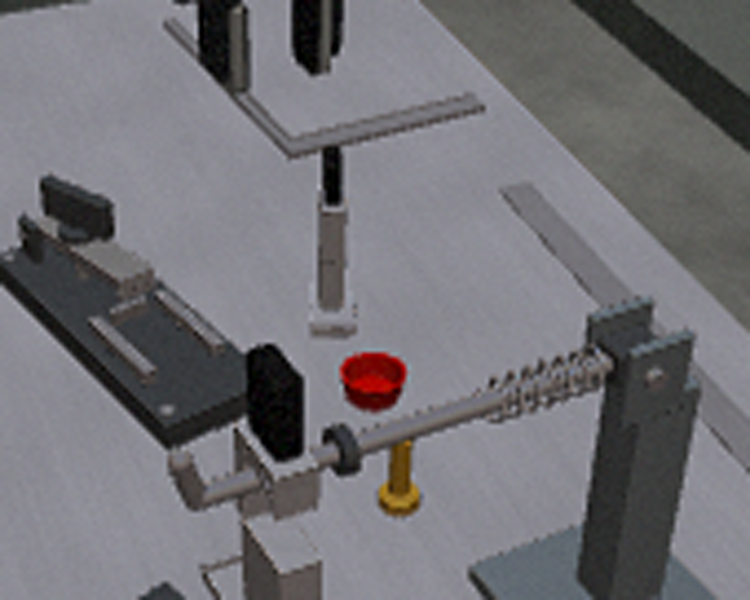

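View pics/a21.png

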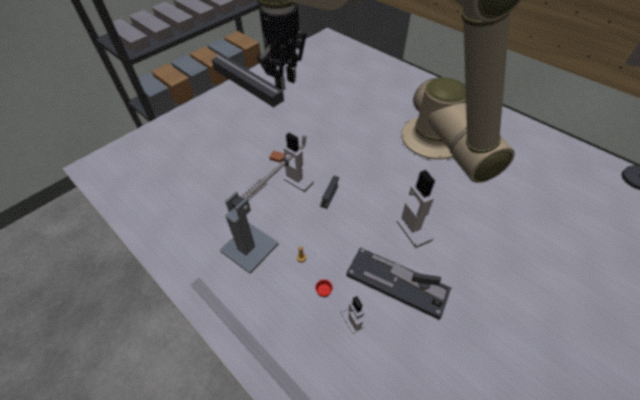

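View pics/s22.png

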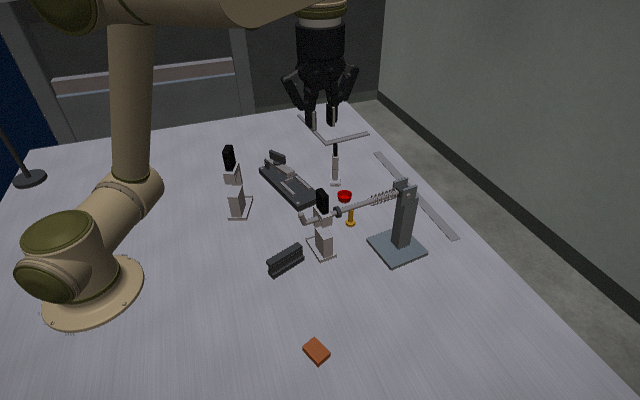

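The finger hangs between the collar, at (343,449) in the crop, and the upturned tip, at (182,470). The gripper is clear, and the other parts sit at the same pixels as at the start.

```bash
python3 - <<'E'
from rig import env
print(env.close_job(), env.observe()["time_s"])
E
```

```text
the job is handed in; nothing more can be done
the job is handed in; nothing more can be done
```

The gauge finger is hanging by its hook on the balancer arm, between the collar and the upturned tip, and the job was handed in at about 28 s of the 72 s.

- **Nut:** Counter-clockwise met about 1 N m and was solid. Clockwise gave at about 0.2 N m, so it is a left-hand thread. I backed it off about 1.25 rad, and the strap lifted clear.
- **Removal and hanging:** I raised the middle-sized finger about 3–4 mm, slid it 58 mm away from the nut and lifted it off. I then led the bar in under the lip and lowered at no more than about 50 mm/s. I opened the jaws only once the vertical wrist force was near zero.
- **Last checks:** The last pictures show the finger and arm where they were before I let go. The gripper is about 190 mm above, reading no contact force. The punch, pin, shim, cap and the two look-alike fingers appear where they started.
- **What disagreed:**
  - The first close on the nut bar missed. The fingertips measured about 18 mm behind the TCP, not 14 mm ahead as described. I lowered by 30 mm and allowed for it from then on.
  - The side and scene cameras read about 2 pixels off in height, which I corrected for.
  - The arm's speed was never measured directly; it follows from the lowering rate.

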